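# Hardness-test the sawn stone blocks

### The arm

A 6-joint arm with a two-finger parallel gripper is mounted at the origin on the work surface. World frame = base frame: x ahead of the robot, y to its left, z up, the work surface at z = 0. Lengths are in m, angles in rad, forces in N, time in s.
With the tool pointing down it reaches from about 0.375 to 0.9 m from the base axis. Payload 3.1 kg.
Tool frame: the origin (TCP) lies midway between the tips of the shut fingers; the grasp point (between the pads) lies 19 mm behind it (manip.grasp_offset is the distance from the TCP to the grasp point, in m); z points along the fingers, y is the line along which they close (so a half turn about z gives the same grasp; the last joint's range is limited). The gripper opens to 85 mm and grips with 20 to 120 N. Pads are 22 mm wide; open, the fingers measure 114 mm over their backs; the gripper's body (76 mm by 85 mm) begins 54 mm behind the grasp point. The pads swing forward as they close: fully open they stand 13 mm farther back than shut.
Start: joints at [1.133, 0.527, 1.433, -0, 1.181, -0.178], TCP at [0.16, 0.604, 0.231] pointing down, gripper open.
Joint ranges: [-3.08, 3.08], [-0.75, 2.2], [0.22, 2.44], [-1.43, 4.57], [0, 2.65], [-2.85, 2.85]. Speed limits (rad/s): [2.79, 2.79, 3.14, 3.14, 3.14, 3.14].

### API

Orientations are given as a unit quaternion [x, y, z, w].
In Python, from station import sensors, cams, order, manip gives the robot as it stands.
- The arm moves only by the tool move_arm, never from a script. Its argument "targets" is a list of rows, each an object of numbers: "dx", "dy", "dz": the shift along the world's x, y, z normalised to -1 to 1, where 1 is 25 mm; "rx", "ry", "rz": the turn, a rotation vector about the world's x, y, z normalised to -1 to 1, where 1 is 30 degrees. A call has exactly 10 rows; each row shifts and turns the commanded pose from where the row before left it; what a row does not reach is not made up. A row lasts 1/8 s, in which the tool goes at most 62.5 mm and 10.7 degrees, less where a joint would pass 70% of its speed; a pose out of reach is approached as far as the arm can. A call with a number of a shift or a turn outside -1 to 1 is refused whole. A call with a gripper value outside its range is refused whole. "claw" is the opening in per cent of the stroke, from 0 (shut) to 100 (fully open), set as the call begins (left out, the last holds). The fingers move at their own pace and stop on an object; "newtons" is the grip in N (left out, the last holds). Time passes only in rows, so rows that do not move let the fingers close, or fill a call up. It gives the time, the measured TCP pose, the force, the opening and the grip force at its end, in the units of the state.
- sensors.sense(): the state, without advancing time (a new reading comes with each control period).
- cams.snapshot(name): name is "scene" or "top" or "wrist"; returns the picture (480x640x3 uint8, red, green, blue); there is no depth.
- cams.camera_model(name): a dict with "fx", "fy", "cx", "cy" (pixels), "extrinsics" (4x4, takes a point from world to camera coordinates). Camera axes: x right, y down, z forward; pixel columns grow to the right and rows downward; lengths in m; the calibration is good to about 2 mm. A picture is of the moment at which its call begins: read the wrist's pose just before it. camera_model takes no time and is no camera call; for the wrist camera it gives the pose at the moment of the call.
- order.sign_off(): hands the job in; it is judged then, once.
The state is a dict: "t": time; "q": joint angles; "qd": joint speeds; "tau": joint torques, N m; "tcp_pos": TCP position; "tool_rot": TCP orientation; "force": force on the tool from outside, world axes, zero at the start; "ft_torque": the same for the moment, N m; "finger_gap": opening from 0.0 (shut) to 1.0 (fully open); "gripper_force": force on a finger pad.
Only numpy, scipy, OpenCV 4.12 (cv2) and the standard library are available. Lean on these libraries where they do the work, as an engineer would, in place of code of your own. Each camera call takes 0.05 s, during which the arm holds its last target. There are 200 camera calls.

### The job

First stand every stone block upright (its 42 mm wide underside down, as it stands now) on the round indexing table, one centred on each rubber pad, using the pads that are not under the plunger. Then test the blocks one by one from the longest to the shortest: turn the table by its pegs until it clicks with that block under the plunger, and press the plunger cap down firmly until its foot bears on the block. When all are tested, set all of them upright on the floor of the grey tray, leave the table clicked in a rest position, and leave the other things on the bench alone.

Things in the scene. Friction and masses are not known exactly. Their poses are not given: they have to be found in the camera images.
- long_centre (a point): The longest sawn grey stone block, 86 mm long (its x), 42 mm wide (its y), 44 mm high (its z up), about 0.41 kg; the point is its centre, 22 mm above what it stands on. It may be absent.
- mid_centre (a point): The middle sawn grey stone block, 66 mm long (its x), 42 mm wide (its y), 44 mm high (its z up), about 0.32 kg; the point is its centre, 22 mm above what it stands on. It may be absent.
- short_centre (a point): The shortest sawn grey stone block, 46 mm long (its x), 42 mm wide (its y), 44 mm high (its z up), about 0.22 kg; the point is its centre, 22 mm above what it stands on. It may be absent.
- stand: Grey stand of the hardness tester, fixed to the bench. Origin on the bench on the vertical axis of its round indexing table; z up. A column (42 mm square, 164 mm high) stands 200 mm along its +y; an arm 34 mm wide, 138 to 162 mm above the bench, reaches from it over the table to 68 mm along +y and carries the plunger at 90 mm. The arm roofs the place under the plunger.
- disc (a joint): Turn of the indexing table about the stand's z axis, 0 at the start, growing counter-clockwise seen from above, unlimited. A spring detent gives a rest position every quarter turn (pi/2): it takes up to about 0.4 N m to leave one; past half-way the table runs on by itself into the next. It can be turned either way by pushing one of its pegs.
- disc_top (a point): Centre of the top face of the round aluminium indexing table (radius 150 mm, top 26 mm above the bench), turning with it. It has four black rubber pads (96 by 52 mm, flush) centred 90 mm from its axis along its own +x, +y, -x, -y, long side towards the axis. At the start (joint 0) its axes are the stand's and the +y pad is under the plunger.
- peg (a point): Top of one of the table's four upright steel pegs (14 mm thick, 50 mm high above the table's top face, 137 mm from its axis, half-way between the pads, at 45, 135, 225 and 315 degrees in the table's own frame): this one at 45 degrees, between the +x and +y pads.
- plunger (a joint): Travel of the spring plunger in m: 0 up, growing downward, 0.04 at the most; it springs back by itself. Holding it down takes 2 N at the top and 7 N at 30 mm; its foot meets a block on the table at 30 mm, where 10 to 20 N in all make it bear firmly.
- plunger_cap (a point): Centre of the top of the plunger's round black cap (40 mm across, 14 mm thick), 208 mm above the bench when up: press here from above.
- plunger_tip (a point): Centre of the underside of the plunger's round steel foot (24 mm across), 100 mm above the bench when up.
- tray: Grey open tray fixed to the bench, 150 mm (its x) by 310 mm (its y), 36 mm high, walls and floor 5 mm thick; origin at the centre of its underside.
- hammer: Hammer lying on the bench at the side: leave alone.
- brush: Brush lying on the bench at the right: leave alone.
- rough: Rough lump of stone about 80 mm across on the bench beyond the table: leave alone.
Mind the look-alikes: they are no part of the job. What is shaped like the part that bears short_centre but red or yellow is not meant.

How it is judged:
On the way, in this order (a step that is already met when the one before it is completed fails the run):
1. every block stands upright on the indexing table, released and clear of the plunger (horizontal distance between each of long_centre, mid_centre, short_centre and disc_top below 0.115 m and horizontal distance between each of long_centre, mid_centre, short_centre and plunger_tip above 0.07 m and z of long_centre in the frame of disc_top between 0.017 and 0.027 m and angle between each of long_centre, mid_centre, short_centre's own z axis and vertical below 0.15 rad and contact force between the fingers and block_long below 0.1 N and z of mid_centre in the frame of disc_top between 0.017 and 0.027 m and contact force between the fingers and block_mid below 0.1 N and z of short_centre in the frame of disc_top between 0.017 and 0.027 m and contact force between the fingers and block_short below 0.1 N), for 0.2 s.
2. the plunger is pressed down onto the longest block, which stands on the table beneath it (contact force between plunger and block_long above 1 N and z of plunger_tip in the frame of long_centre below 0.0245 m and horizontal distance between plunger_tip and long_centre below 0.017 m and z of long_centre in the frame of disc_top between 0.017 and 0.027 m and contact force between the fingers and block_long below 0.1 N), for 0.2 s.
3. the plunger is pressed down onto the middle block, which stands on the table beneath it (contact force between plunger and block_mid above 1 N and z of plunger_tip in the frame of mid_centre below 0.0245 m and horizontal distance between plunger_tip and mid_centre below 0.017 m and z of mid_centre in the frame of disc_top between 0.017 and 0.027 m and contact force between the fingers and block_mid below 0.1 N), for 0.2 s.
4. the plunger is pressed down onto the shortest block, which stands on the table beneath it (contact force between plunger and block_short above 1 N and z of plunger_tip in the frame of short_centre below 0.0245 m and horizontal distance between plunger_tip and short_centre below 0.017 m and z of short_centre in the frame of disc_top between 0.017 and 0.027 m and contact force between the fingers and block_short below 0.1 N), for 0.2 s.
At the end, for the whole second after the job is handed in: Every block stands upright (within 0.15 rad) at rest on the tray's floor (centre less than 34 mm above the tray's underside, inside its walls), the table rests within 0.08 rad of a detent, and the plunger is up (x of long_centre in the frame of tray between -0.072 and 0.072 m and y of long_centre in the frame of tray between -0.152 and 0.152 m and z of each of long_centre, mid_centre, short_centre in the frame of tray below 0.034 m and angle between each of long_centre, mid_centre, short_centre's own z axis and vertical below 0.15 rad and linear speed of each of block_long, block_mid, block_short below 0.02 m/s and x of mid_centre in the frame of tray between -0.072 and 0.072 m and y of mid_centre in the frame of tray between -0.152 and 0.152 m and x of short_centre in the frame of tray between -0.072 and 0.072 m and y of short_centre in the frame of tray between -0.152 and 0.152 m and (angle between the x axis of disc_top and the x axis of stand, either way round below 0.08 rad or angle between the x axis of disc_top and the y axis of stand, either way round below 0.08 rad) and value of joint plunger below 0.004 m); the robot touches nothing.
It fails at once if the hammer is pushed more than 30 mm (distance of hammer from where it was at the start of the episode above 0.03 m).
It fails at once if the brush is pushed more than 30 mm (distance of brush from where it was at the start of the episode above 0.03 m).
It fails at once if the rough is pushed more than 30 mm (distance of rough from where it was at the start of the episode above 0.03 m).
Of block_long, block_mid, block_short only 2 to 3 are there at a start; the rules pass over those that are not, and their reading is None.
At some moment in a run one of block_long, block_mid, block_short may be knocked a few centimetres aside while the robot is not near it.
Once in a run the grip may slacken for a moment while it holds something.
It also fails if it takes over 210 s, if anything falls off the work surface, if the arm or the gripper's body presses on something with over 40 N, if the wrist force passes 120 N, or if a joint passes its speed limit or range.

## Working session

There is one attempt and no reset: what is moved stays moved. The work goes in short steps, Python scripts to look and compute and a tool call to move; the robot and the scene stay as the last step left them, time stands still between calls to the robot, and variables do not carry over. Pictures are saved under pics/ and viewed, at most 14 in all, crops included, and the job is handed in when it is done.

Besides the shell and the picture viewer there is one more tool, called after "Emit:" by a JSON object that holds its "name" and its "arguments". move_arm: Moves the arm, as the interface text tells. Scaled input: -1 to 1 covers 25 mm each way for a shift and 30 degrees each way for a turn. Its arguments: {"type":"object","properties":{"targets":{"type":"array"},"claw":{"type":"number"},"newtons":{"type":"number"}},"required":["targets"]}

```bash
mkdir -p pics; cat > h.py <<'E'
import numpy as np,cv2
from station import sensors,cams,order,manip
def snap(n,f):
    im=cams.snapshot(n); cv2.imwrite('pics/'+f,im[:,:,::-1]); return im
def ray(n,u,v,m=None):
    m=m or cams.camera_model(n); E=np.array(m['extrinsics']); R,t=E[:3,:3],E[:3,3]
    d=R.T@np.array([(u-m['cx'])/m['fx'],(v-m['cy'])/m['fy'],1]); return -R.T@t,d
def pl(n,u,v,z,m=None):
    o,d=ray(n,u,v,m); return o+d*(z-o[2])/d[2]
def px(n,p,m=None):
    m=m or cams.camera_model(n); E=np.array(m['extrinsics']); c=E[:3,:3]@np.array(p)+E[:3,3]
    return np.array([m['fx']*c[0]/c[2]+m['cx'],m['fy']*c[1]/c[2]+m['cy']])
def tri(n1,a,n2,b):
    o1,d1=ray(n1,*a);o2,d2=ray(n2,*b)
    s=np.linalg.lstsq(np.c_[d1,-d2],o2-o1,rcond=None)[0]; return (o1+d1*s[0]+o2+d2*s[1])/2,np.linalg.norm(o1+d1*s[0]-o2-d2*s[1])
E
python3 - <<'E'
from h import *
snap('top','top0.png');snap('scene','sc0.png')
print(sensors.sense());print(manip.grasp_offset)
for n in('top','scene'):print(n,cams.camera_model(n))
E
```

```text
{'t': 0.1, 'q': array([ 1.13349324e+00,  5.28413572e-01,  1.43371482e+00, -5.68840266e-06,
        1.18140803e+00, -1.78525949e-01]), 'qd': array([ 0.00084809, -0.00048982, -0.00254871, -0.00092061, -0.00093852,
       -0.00026031]), 'tau': array([ 1.00275665e-04, -4.43302739e+01, -1.78586340e+01, -1.92485113e-04,
        3.92274073e-03,  1.60094316e-05]), 'tcp_pos': array([0.1596608 , 0.60362685, 0.23042554]), 'tool_rot': array([ 1.29026712e-01,  9.91640642e-01, -9.26975430e-04, -2.92045543e-04]), 'force': array([-0.66746085, -0.36588653, -0.79704847]), 'ft_torque': array([ 6.29414342e-05, -7.90364851e-03,  2.54356825e-02]), 'gripper_force': 0.0, 'finger_gap': 0.9977071955963706}
0.0187
top {'fx': 623.818180335982, 'fy': 623.818180335982, 'cx': 318.9453950232167, 'cy': 242.83632931316043, 'extrinsics': array([[ 0.02342935, -0.99964075,  0.01301691, -0.03488567],
       [-0.99629244, -0.02442504, -0.08249121,  0.51601275],
       [ 0.08277952, -0.01103593, -0.99650678,  1.80085713],
       [ 0.        ,  0.        ,  0.        ,  1.        ]])}
scene {'fx': 437.67739438829875, 'fy': 437.67739438829875, 'cx': 317.51183302296914, 'cy': 239.23656991206084, 'extrinsics': array([[ 0.68628016,  0.7273351 ,  0.00178938, -0.3489127 ],
       [ 0.57390206, -0.5399931 , -0.6156654 , -0.17905554],
       [-0.4468288 ,  0.42354588, -0.78800566,  1.37020554],
       [ 0.        ,  0.        ,  0.        ,  1.        ]])}
```

View pics/top0.png

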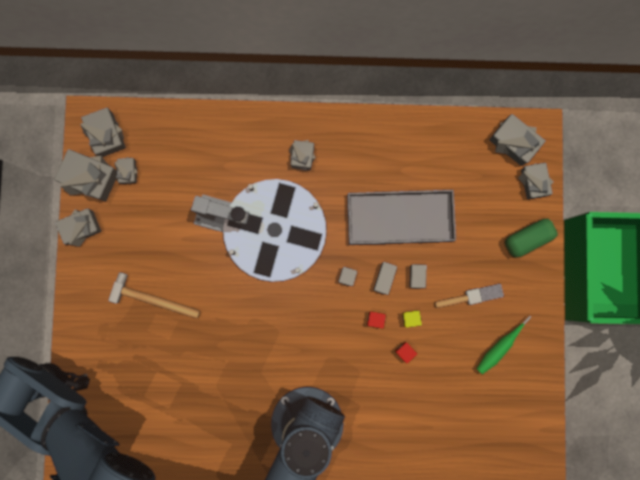

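View pics/sc0.png

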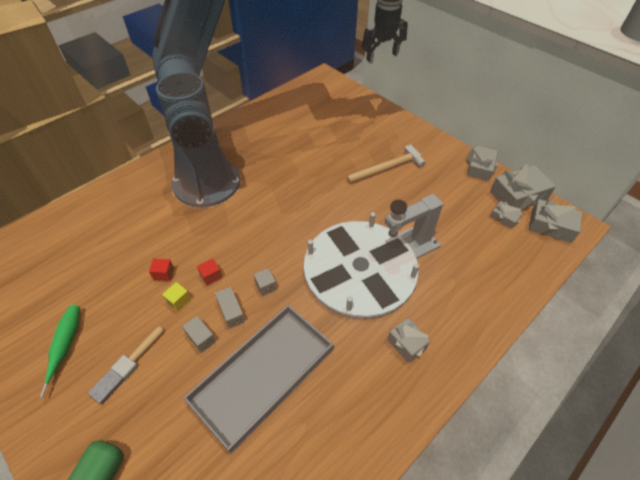

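Top view: the grey blocks are at (347,276) short, (385,278) long and (418,276) mid. Look-alikes are the red cubes at (376,320) and (406,352), the yellow cube at (412,319), and the rough stone at (302,154). The table is at (275,230), with the plunger cap at (238,214) on its left and the tray at (401,218).

```bash
python3 - <<'E'
from h import *
im=cv2.imread('pics/top0.png');sc=cv2.imread('pics/sc0.png')
def blobs(im,roi,hi=85,lo=60,bright=1):
    x0,y0,x1,y1=roi;h=cv2.cvtColor(im,cv2.COLOR_BGR2HSV)
    m=((h[:,:,1]<hi)&(h[:,:,2]>lo)).astype(np.uint8)*255
    k=np.zeros_like(m);k[y0:y1,x0:x1]=m[y0:y1,x0:x1]
    cs,_=cv2.findContours(k,cv2.RETR_EXTERNAL,cv2.CHAIN_APPROX_NONE)
    return [c for c in cs if cv2.contourArea(c)>80]
for c in blobs(im,(332,255,432,300)):
    r=cv2.minAreaRect(c);b=cv2.boxPoints(r)
    w=np.array([pl('top',*p,.044) for p in b])
    print('blk',np.round(r[0],1),np.round(w.mean(0),4),[round(float(np.linalg.norm(w[i]-w[i+1])),3) for i in(0,1)],[round(float(np.degrees(np.arctan2(*(w[i+1]-w[i])[[1,0]]))),1) for i in (0,1)],cv2.contourArea(c))
for c in blobs(sc,(180,262,282,355)):
    r=cv2.minAreaRect(c);print('sc',np.round(r[0]),np.round(r[1]),cv2.contourArea(c))
# table: bright blob in top
h=cv2.cvtColor(im,cv2.COLOR_BGR2HSV)
m=((h[:,:,1]<90)&(h[:,:,2]>140)).astype(np.uint8)*255;k=np.zeros_like(m);k[170:290,218:335]=m[170:290,218:335]
cs,_=cv2.findContours(k,cv2.RETR_EXTERNAL,cv2.CHAIN_APPROX_NONE);c=max(cs,key=cv2.contourArea)
e=cv2.fitEllipse(cv2.convexHull(c));print('tab',e,pl('top',*e[0],.026))
m=(h[:,:,2]<60).astype(np.uint8)*255;k=np.zeros_like(m);k[175:285,225:325]=m[175:285,225:325]
cs,_=cv2.findContours(k,cv2.RETR_EXTERNAL,cv2.CHAIN_APPROX_NONE)
for c in cs:
    if cv2.contourArea(c)>60:
        r=cv2.minAreaRect(c);print('pad',np.round(r[0],1),np.round(r[1]),np.round(pl('top',*r[0],.026),4))
t=blobs(im,(338,180,465,252),hi=110,lo=40)
for c in t:
    r=cv2.minAreaRect(c);b=cv2.boxPoints(r);w=np.array([pl('top',*p,.036) for p in b]);print('tray',np.round(b),np.round(w,3).tolist(),np.round(w.mean(0),3))
a=cv2.resize(im[160:300,200:470],None,fx=2.8,fy=2.8,interpolation=2);b=cv2.resize(sc[180:360,180:460],None,fx=2.7,fy=2.7,interpolation=2)[:, :756]
cv2.imwrite('pics/crop1.png',a)
E
```

```text
blk [347.3 276.1] [ 0.421  -0.1061  0.044 ] [0.047, 0.043] [-14.8, -104.6] 216.0
blk [418. 276.] [ 0.4261 -0.3096  0.044 ] [0.046, 0.063] [-88.6, -179.5] 321.0
blk [384.9 278. ] [ 0.4182 -0.2144  0.044 ] [0.088, 0.044] [-16.7, -106.3] 422.0
sc [199. 333.] [32. 20.] 570.0
sc [256. 332.] [44. 49.] 1081.0
sc [230. 307.] [38. 18.] 620.0
sc [265. 281.] [23. 18.] 343.5
tab ((273.8170166015625, 229.436767578125), (102.95247650146484, 105.30194854736328), 113.20679473876953) [0.55230929 0.1100558  0.026     ]
pad [265.8 259.1] [14. 29.] [0.4652 0.1307 0.026 ]
pad [304.  237.7] [29. 14.] [0.5304 0.0214 0.026 ]
pad [244.7 219.2] [30. 18.] [0.5803 0.1958 0.026 ]
pad [282.6 200. ] [14. 28.] [0.6397 0.087  0.026 ]
tray [[346. 192.]
 [454. 189.]
 [456. 241.]
 [348. 245.]] [[0.665, -0.099, 0.036], [0.683, -0.414, 0.036], [0.529, -0.419, 0.036], [0.512, -0.106, 0.036]] [ 0.597 -0.26   0.036]
```

View pics/crop1.png

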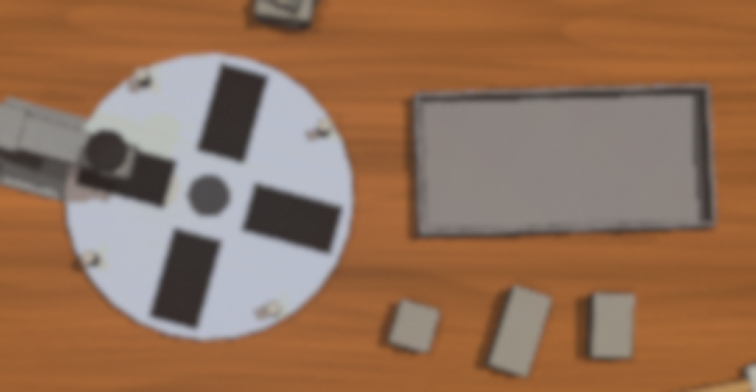

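Choices: the grey blocks only; short at crop (413,326), long at (519,331), mid at (612,327). The crop confirms the colours and the lengths match. The stand's yaw is about -14°, and the gripper's finger line at 75° is already aligned across the long and short blocks.

Emit:
{"name": "move_arm", "arguments": {"targets": [{"dx": 0.52,"dy": -0.8,"dz": 0.2},{"dx": 0.52,"dy": -0.8,"dz": 0.2},{"dx": 0.52,"dy": -0.8,"dz": 0.2},{"dx": 0.52,"dy": -0.8,"dz": 0.2},{"dx": 0.52,"dy": -0.8,"dz": 0.2},{"dx": 0.52,"dy": -0.8,"dz": 0.2},{"dx": 0.52,"dy": -0.8,"dz": 0.2},{"dx": 0.52,"dy": -0.8,"dz": 0.2},{"dx": 0.52,"dy": -0.8,"dz": 0.2},{"dx": 0.52,"dy": -0.8,"dz": 0.2}], "claw": 100}}

```text
schema error: expected keys dx, dy, dz, rx, ry, rz
```

Emit:
{"name": "move_arm", "arguments": {"targets": [{"dx": 0.52,"dy": -0.8},{"dx": 0.52,"dy": -0.8},{"dx": 0.52,"dy": -0.8},{"dx": 0.52,"dy": -0.8},{"dx": 0.52,"dy": -0.8},{"dx": 0.52,"dy": -0.8},{"dx": 0.52,"dy": -0.8},{"dx": 0.52,"dy": -0.8},{"dx": 0.52,"dy": -0.8},{"dx": 0.52,"dy": -0.8}]}}

```text
schema error: expected keys dx, dy, dz, rx, ry, rz
```

Emit:
{"name": "move_arm", "arguments": {"targets": [{"dy": -0.8},{"dy": -0.8},{"dy": -0.8},{"dy": -0.8},{"dy": -0.8},{"dy": -0.8},{"dy": -0.8},{"dy": -0.8},{"dy": -0.8},{"dy": -0.8}]}}

```text
schema error: expected keys dx, dy, dz, rx, ry, rz
```

Emit:
{"name": "move_arm", "arguments": {"targets": [{"dy": -0.8},{"dy": -0.8},{"dy": -0.8},{"dy": -0.8},{"dy": -0.8},{"dy": -0.8},{"dy": -0.8},{"dy": -0.8},{},{}]}}

```text
schema error: expected keys dx, dy, dz, rx, ry, rz
```

Emit:
{"name": "move_arm", "arguments": {"targets": [{"dx": 0.52,"dy": -0.8,"dz": 0.2,"rx": 0,"ry": 0,"rz": 0},{"dx": 0.52,"dy": -0.8,"dz": 0.2,"rx": 0,"ry": 0,"rz": 0},{"dx": 0.52,"dy": -0.8,"dz": 0.2,"rx": 0,"ry": 0,"rz": 0},{"dx": 0.52,"dy": -0.8,"dz": 0.2,"rx": 0,"ry": 0,"rz": 0},{"dx": 0.52,"dy": -0.8,"dz": 0.2,"rx": 0,"ry": 0,"rz": 0},{"dx": 0.52,"dy": -0.8,"dz": 0.2,"rx": 0,"ry": 0,"rz": 0},{"dx": 0.52,"dy": -0.8,"dz": 0.2,"rx": 0,"ry": 0,"rz": 0},{"dx": 0.52,"dy": -0.8,"dz": 0.2,"rx": 0,"ry": 0,"rz": 0},{"dx": 0.52,"dy": -0.8,"dz": 0.2,"rx": 0,"ry": 0,"rz": 0},{"dx": 0.52,"dy": -0.8,"dz": 0.2,"rx": 0,"ry": 0,"rz": 0}], "claw": 100}}

```text
t: 1.35
tcp_pos: [0.2907, 0.4022, 0.282]
tool_rot: [0.13, 0.992, 0.0, 0.0]
force: [-0.5, -0.9, -0.3]
finger_gap: 1.001
gripper_force: 0.0
```

Emit:
{"name": "move_arm", "arguments": {"targets": [{"dx": 0.52,"dy": -0.8,"dz": 0,"rx": 0,"ry": 0,"rz": 0},{"dx": 0.52,"dy": -0.8,"dz": 0,"rx": 0,"ry": 0,"rz": 0},{"dx": 0.52,"dy": -0.8,"dz": 0,"rx": 0,"ry": 0,"rz": 0},{"dx": 0.52,"dy": -0.8,"dz": 0,"rx": 0,"ry": 0,"rz": 0},{"dx": 0.52,"dy": -0.8,"dz": 0,"rx": 0,"ry": 0,"rz": 0},{"dx": 0.52,"dy": -0.8,"dz": 0,"rx": 0,"ry": 0,"rz": 0},{"dx": 0.52,"dy": -0.8,"dz": 0,"rx": 0,"ry": 0,"rz": 0},{"dx": 0.52,"dy": -0.8,"dz": 0,"rx": 0,"ry": 0,"rz": 0},{"dx": 0.52,"dy": -0.8,"dz": 0,"rx": 0,"ry": 0,"rz": 0},{"dx": 0.52,"dy": -0.8,"dz": 0,"rx": 0,"ry": 0,"rz": 0}]}}

```text
t: 2.6
tcp_pos: [0.42, 0.2022, 0.2818]
tool_rot: [0.13, 0.992, 0.0, 0.0]
force: [1.3, 0.5, 0.7]
finger_gap: 1.0
gripper_force: 0.0
```

Emit:
{"name": "move_arm", "arguments": {"targets": [{"dx": 0,"dy": -1,"dz": 0,"rx": 0,"ry": 0,"rz": 0},{"dx": 0,"dy": -1,"dz": 0,"rx": 0,"ry": 0,"rz": 0},{"dx": 0,"dy": -1,"dz": 0,"rx": 0,"ry": 0,"rz": 0},{"dx": 0,"dy": -1,"dz": 0,"rx": 0,"ry": 0,"rz": 0},{"dx": 0,"dy": -1,"dz": 0,"rx": 0,"ry": 0,"rz": 0},{"dx": 0,"dy": -1,"dz": 0,"rx": 0,"ry": 0,"rz": 0},{"dx": 0,"dy": -1,"dz": 0,"rx": 0,"ry": 0,"rz": 0},{"dx": 0,"dy": -1,"dz": 0,"rx": 0,"ry": 0,"rz": 0},{"dx": 0,"dy": -1,"dz": 0,"rx": 0,"ry": 0,"rz": 0},{"dx": 0,"dy": -1,"dz": 0,"rx": 0,"ry": 0,"rz": 0}]}}

```text
t: 3.85
tcp_pos: [0.4189, -0.0474, 0.2818]
tool_rot: [0.13, 0.992, -0.0, 0.0]
force: [0.4, 0.3, -0.5]
finger_gap: 1.0
gripper_force: 0.0
```

Emit:
{"name": "move_arm", "arguments": {"targets": [{"dx": 0,"dy": -1,"dz": 0,"rx": 0,"ry": 0,"rz": 0},{"dx": 0,"dy": -1,"dz": 0,"rx": 0,"ry": 0,"rz": 0},{"dx": 0,"dy": -1,"dz": 0,"rx": 0,"ry": 0,"rz": 0},{"dx": 0,"dy": -1,"dz": 0,"rx": 0,"ry": 0,"rz": 0},{"dx": 0,"dy": -1,"dz": 0,"rx": 0,"ry": 0,"rz": 0},{"dx": 0,"dy": -1,"dz": 0,"rx": 0,"ry": 0,"rz": 0},{"dx": 0,"dy": 0,"dz": 0,"rx": 0,"ry": 0,"rz": 0},{"dx": 0,"dy": 0,"dz": 0,"rx": 0,"ry": 0,"rz": 0},{"dx": 0,"dy": 0,"dz": 0,"rx": 0,"ry": 0,"rz": 0},{"dx": 0,"dy": 0,"dz": 0,"rx": 0,"ry": 0,"rz": 0}]}}

```text
t: 5.1
tcp_pos: [0.4198, -0.1951, 0.2814]
tool_rot: [0.129, 0.992, 0.0, -0.0]
force: [-0.1, 0.6, -0.1]
finger_gap: 0.999
gripper_force: 0.0
```

```bash
python3 - <<'E'
from h import *
m=cams.camera_model('wrist');np.save('m1.npy',m,allow_pickle=True)
snap('wrist','w1.png');s=sensors.sense();print(s['t'],s['tcp_pos'],s['tool_rot'],s['q'],s['force']);print(np.round(np.linalg.inv(m['extrinsics']),3))
E
```

```text
5.15 [ 0.41987827 -0.19523211  0.28136918] [1.28590094e-01 9.91697830e-01 2.93686949e-05 4.45572823e-06] [-6.77345067e-01  2.42227635e-01  1.75845035e+00  6.02512952e-05
  1.14093769e+00 -1.99027223e+00] [ 0.36807206 -0.34811615  0.73760997]
[[ 0.256  0.922  0.292  0.345]
 [ 0.967 -0.245 -0.076 -0.175]
 [ 0.001  0.301 -0.953  0.424]
 [ 0.     0.     0.     1.   ]]
```

View pics/w1.png

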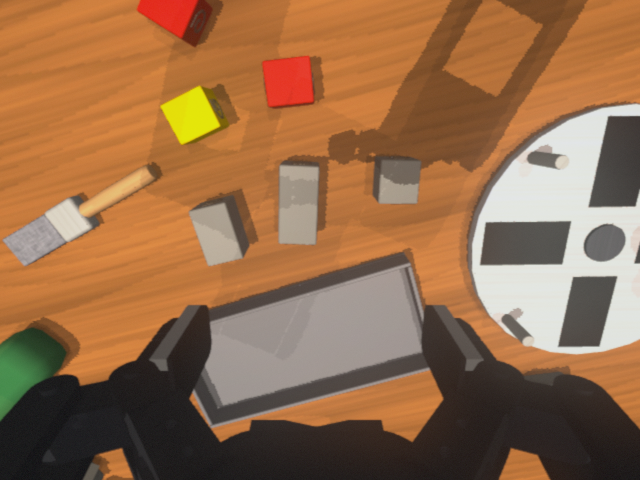

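Wrist view: the long block's top face centre is about (298,204), mid about (217,232), short about (399,175). The table's -x and -y pads and pegs are at right and the tray is at (320,340).

```bash
python3 - <<'E'
from h import *
m=np.load('m1.npy',allow_pickle=True).item()
im=cv2.imread('pics/w1.png');h=cv2.cvtColor(im,cv2.COLOR_BGR2HSV)
T={'short':(347.3,276.1),'long':(384.9,278),'mid':(418,276)}
for n,(u,v) in dict(long=(298,204),mid=(217,232),short=(399,175)).items():
    V=int(np.median(h[v-4:v+5,u-4:u+5,2]))
    k=((h[:,:,1]<80)&(abs(h[:,:,2].astype(int)-V)<18)).astype(np.uint8)*255
    k=cv2.morphologyEx(k,cv2.MORPH_OPEN,np.ones((5,5),np.uint8))
    cs,_=cv2.findContours(k,cv2.RETR_EXTERNAL,cv2.CHAIN_APPROX_NONE)
    c=[c for c in cs if cv2.pointPolygonTest(c,(u,v),False)>0][0]
    w=np.array([pl('wrist',*p[0],.044,m)[:2] for p in c],np.float32)
    r=cv2.minAreaRect(w*1000);b=cv2.boxPoints(r)
    r2=cv2.minAreaRect(c)
    o1,d1=ray('top',*T[n]);o2,d2=ray('wrist',*r2[0],m)
    s=np.linalg.lstsq(np.c_[d1,-d2],o2-o1,rcond=None)[0]
    e=b[1]-b[0];f=b[2]-b[1]
    print(n,np.round(r[0],1),np.round(r[1],1),'ang',[round(float(np.degrees(np.arctan2(q[1],q[0])))%180,1) for q in(e,f)],[round(float(np.linalg.norm(q)),1) for q in (e,f)],'z',(o1+d1*s[0])[2],(o2+d2*s[1])[2])
# table pads and pegs in wrist
k=(h[:,:,2]<70).astype(np.uint8)*255
cs,_=cv2.findContours(k,cv2.RETR_LIST,cv2.CHAIN_APPROX_NONE)
for c in cs:
    if 500<cv2.contourArea(c)<6000:
        r=cv2.minAreaRect(c)
        if r[0][0]>470:
            w=np.array([pl('wrist',*p[0],.026,m)[:2] for p in c],np.float32);q=cv2.minAreaRect(w*1000);print('dark',np.round(r[0]),np.round(q,1) if 0 else q)
for p in((562,162),(530,340)):print('pegtop',np.round(pl('wrist',*p,.076,m),3))
E
```

```text
long [ 421.9 -214.6] [39.6 84.2] ang [163.4, 73.4] [84.2, 39.6] z 0.059005965927075854 0.05902902745399896
mid [ 435.  -309.7] [39.3 53.8] ang [178.7, 88.7] [53.8, 39.3] z 0.06659332259514716 0.06605678443657131
short [ 413.9 -103.1] [40.1 23.4] ang [163.2, 73.2] [23.4, 40.1] z 0.04138291333242905 0.04094606549099389
dark [628. 158.] ((468.1637268066406, 138.21641540527344), (92.27408599853516, 23.896387100219727), 0.09210184961557388)
pegtop [0.438 0.04  0.076]
pegtop [ 0.625 -0.006  0.076]
```

Emit:
{"name": "move_arm", "arguments": {"targets": [{"dx": 0.08,"dy": -0.4,"dz": -1,"rx": 0,"ry": 0,"rz": -0.05},{"dx": 0,"dy": -0.4,"dz": -1,"rx": 0,"ry": 0,"rz": 0},{"dx": 0,"dy": 0,"dz": -1,"rx": 0,"ry": 0,"rz": 0},{"dx": 0,"dy": 0,"dz": -1,"rx": 0,"ry": 0,"rz": 0},{"dx": 0,"dy": 0,"dz": -1,"rx": 0,"ry": 0,"rz": 0},{"dx": 0,"dy": 0,"dz": -1,"rx": 0,"ry": 0,"rz": 0},{"dx": 0,"dy": 0,"dz": -1,"rx": 0,"ry": 0,"rz": 0},{"dx": 0,"dy": 0,"dz": -1,"rx": 0,"ry": 0,"rz": 0},{"dx": 0,"dy": 0,"dz": -1,"rx": 0,"ry": 0,"rz": 0},{"dx": 0,"dy": 0,"dz": -1,"rx": 0,"ry": 0,"rz": 0}]}}

```text
t: 6.4
tcp_pos: [0.4225, -0.2158, 0.0306]
tool_rot: [0.142, 0.99, -0.0, 0.0]
force: [-0.2, -0.1, 0.2]
finger_gap: 0.999
gripper_force: 0.0
```

Emit:
{"name": "move_arm", "arguments": {"targets": [{"dx": 0,"dy": 0,"dz": -0.5,"rx": 0,"ry": 0,"rz": 0},{"dx": 0,"dy": 0,"dz": -0.5,"rx": 0,"ry": 0,"rz": 0},{"dx": 0,"dy": 0,"dz": 0,"rx": 0,"ry": 0,"rz": 0},{"dx": 0,"dy": 0,"dz": 0,"rx": 0,"ry": 0,"rz": 0},{"dx": 0,"dy": 0,"dz": 0,"rx": 0,"ry": 0,"rz": 0},{"dx": 0,"dy": 0,"dz": 0,"rx": 0,"ry": 0,"rz": 0},{"dx": 0,"dy": 0,"dz": 0,"rx": 0,"ry": 0,"rz": 0},{"dx": 0,"dy": 0,"dz": 0,"rx": 0,"ry": 0,"rz": 0},{"dx": 0,"dy": 0,"dz": 0,"rx": 0,"ry": 0,"rz": 0},{"dx": 0,"dy": 0,"dz": 0,"rx": 0,"ry": 0,"rz": 0}]}}

```text
t: 7.65
tcp_pos: [0.4219, -0.2158, 0.0063]
tool_rot: [0.142, 0.99, 0.0, -0.0]
force: [0.2, -0.3, 0.3]
finger_gap: 1.005
gripper_force: 0.0
```

Emit:
{"name": "move_arm", "arguments": {"targets": [{"dx": 0,"dy": 0,"dz": 0,"rx": 0,"ry": 0,"rz": 0},{"dx": 0,"dy": 0,"dz": 0,"rx": 0,"ry": 0,"rz": 0},{"dx": 0,"dy": 0,"dz": 0,"rx": 0,"ry": 0,"rz": 0},{"dx": 0,"dy": 0,"dz": 0,"rx": 0,"ry": 0,"rz": 0},{"dx": 0,"dy": 0,"dz": 0,"rx": 0,"ry": 0,"rz": 0},{"dx": 0,"dy": 0,"dz": 0,"rx": 0,"ry": 0,"rz": 0},{"dx": 0,"dy": 0,"dz": 0.5,"rx": 0,"ry": 0,"rz": 0},{"dx": 0,"dy": 0,"dz": 1,"rx": 0,"ry": 0,"rz": 0},{"dx": 0,"dy": 0,"dz": 1,"rx": 0,"ry": 0,"rz": 0},{"dx": 0,"dy": 0,"dz": 1,"rx": 0,"ry": 0,"rz": 0}], "claw": 0, "newtons": 70}}

```text
t: 8.9
tcp_pos: [0.4213, -0.2155, 0.0944]
tool_rot: [0.142, 0.99, 0.0, -0.001]
force: [-0.2, 0.2, -4.1]
finger_gap: 0.483
gripper_force: 71.4
```

Emit:
{"name": "move_arm", "arguments": {"targets": [{"dx": 0.44,"dy": 0.6,"dz": 0.5,"rx": 0,"ry": 0,"rz": 0.04},{"dx": 0.44,"dy": 0.6,"dz": 0.5,"rx": 0,"ry": 0,"rz": 0.04},{"dx": 0.44,"dy": 0.6,"dz": 0,"rx": 0,"ry": 0,"rz": 0},{"dx": 0.44,"dy": 0.6,"dz": 0,"rx": 0,"ry": 0,"rz": 0},{"dx": 0.44,"dy": 0.6,"dz": 0,"rx": 0,"ry": 0,"rz": 0},{"dx": 0.44,"dy": 0.6,"dz": 0,"rx": 0,"ry": 0,"rz": 0},{"dx": 0.44,"dy": 0.6,"dz": 0,"rx": 0,"ry": 0,"rz": 0},{"dx": 0.44,"dy": 0.6,"dz": 0,"rx": 0,"ry": 0,"rz": 0},{"dx": 0.44,"dy": 0.6,"dz": 0,"rx": 0,"ry": 0,"rz": 0},{"dx": 0.44,"dy": 0.6,"dz": 0,"rx": 0,"ry": 0,"rz": 0}]}}

```text
t: 10.15
tcp_pos: [0.5325, -0.0648, 0.1187]
tool_rot: [0.121, 0.993, -0.0, -0.0]
force: [0.4, -0.2, -4.8]
finger_gap: 0.484
gripper_force: 71.7
```

Emit:
{"name": "move_arm", "arguments": {"targets": [{"dx": 0.44,"dy": 0.6,"dz": 0,"rx": 0,"ry": 0,"rz": 0},{"dx": 0.44,"dy": 0.6,"dz": 0,"rx": 0,"ry": 0,"rz": 0},{"dx": 0.44,"dy": 0.6,"dz": 0,"rx": 0,"ry": 0,"rz": 0},{"dx": 0.44,"dy": 0.6,"dz": 0,"rx": 0,"ry": 0,"rz": 0},{"dx": 0.44,"dy": 0.6,"dz": 0,"rx": 0,"ry": 0,"rz": 0},{"dx": 0.44,"dy": 0.6,"dz": 0,"rx": 0,"ry": 0,"rz": 0},{"dx": 0.44,"dy": 0.6,"dz": 0,"rx": 0,"ry": 0,"rz": 0},{"dx": 0.44,"dy": 0.7,"dz": 0,"rx": 0,"ry": 0,"rz": 0},{"dx": 0.4,"dy": 0.65,"dz": 0,"rx": 0,"ry": 0,"rz": 0},{"dx": 0,"dy": 0,"dz": 0,"rx": 0,"ry": 0,"rz": 0}]}}

```text
t: 11.4
tcp_pos: [0.6308, 0.0745, 0.1188]
tool_rot: [0.12, 0.993, 0.0, 0.0]
force: [-0.4, -0.6, -5.0]
finger_gap: 0.481
gripper_force: 71.7
```

Emit:
{"name": "move_arm", "arguments": {"targets": [{"dx": 0.4,"dy": 0.55,"dz": 0,"rx": 0,"ry": 0,"rz": 0},{"dx": 0,"dy": 0,"dz": -1,"rx": 0,"ry": 0,"rz": 0},{"dx": 0,"dy": 0,"dz": -1,"rx": 0,"ry": 0,"rz": 0},{"dx": 0,"dy": 0,"dz": -0.8,"rx": 0,"ry": 0,"rz": 0},{"dx": 0,"dy": 0,"dz": -0.4,"rx": 0,"ry": 0,"rz": 0},{"dx": 0,"dy": 0,"dz": -0.22,"rx": 0,"ry": 0,"rz": 0},{"dx": 0,"dy": 0,"dz": 0,"rx": 0,"ry": 0,"rz": 0},{"dx": 0,"dy": 0,"dz": 0,"rx": 0,"ry": 0,"rz": 0},{"dx": 0,"dy": 0,"dz": 0,"rx": 0,"ry": 0,"rz": 0},{"dx": 0,"dy": 0,"dz": 0,"rx": 0,"ry": 0,"rz": 0}]}}

```text
t: 12.65
tcp_pos: [0.6401, 0.0867, 0.0337]
tool_rot: [0.121, 0.993, 0.0, 0.0]
force: [0.1, 0.4, -4.5]
finger_gap: 0.488
gripper_force: 74.4
```

Emit:
{"name": "move_arm", "arguments": {"targets": [{"dx": 0,"dy": 0,"dz": 0,"rx": 0,"ry": 0,"rz": 0},{"dx": 0,"dy": 0,"dz": 0,"rx": 0,"ry": 0,"rz": 0},{"dx": 0,"dy": 0,"dz": 0,"rx": 0,"ry": 0,"rz": 0},{"dx": 0,"dy": 0,"dz": 0,"rx": 0,"ry": 0,"rz": 0},{"dx": 0,"dy": 0,"dz": 0.4,"rx": 0,"ry": 0,"rz": 0},{"dx": 0,"dy": 0,"dz": 1,"rx": 0,"ry": 0,"rz": 0},{"dx": 0,"dy": 0,"dz": 1,"rx": 0,"ry": 0,"rz": 0},{"dx": 0,"dy": 0,"dz": 1,"rx": 0,"ry": 0,"rz": 0},{"dx": 0,"dy": 0,"dz": 1,"rx": 0,"ry": 0,"rz": 0},{"dx": 0,"dy": 0,"dz": 0.5,"rx": 0,"ry": 0,"rz": 0}], "claw": 90}}

```text
t: 13.9
tcp_pos: [0.6408, 0.0867, 0.158]
tool_rot: [0.121, 0.993, 0.0, 0.002]
force: [0.7, 0.2, -0.4]
finger_gap: 0.9
gripper_force: 0.0
```

```bash
python3 - <<'E'
from h import *
m=cams.camera_model('wrist');np.save('m2.npy',m,allow_pickle=True)
im=snap('top','t2.png');w=snap('wrist','w2.png')
cv2.imwrite('pics/c2.png',np.vstack([cv2.resize(im[160:300,200:470],(540,280))[:,:,::-1],cv2.resize(w,(540,405))[:,:,::-1][:310]]))
E
```

```text
(no output)
```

View pics/c2.png

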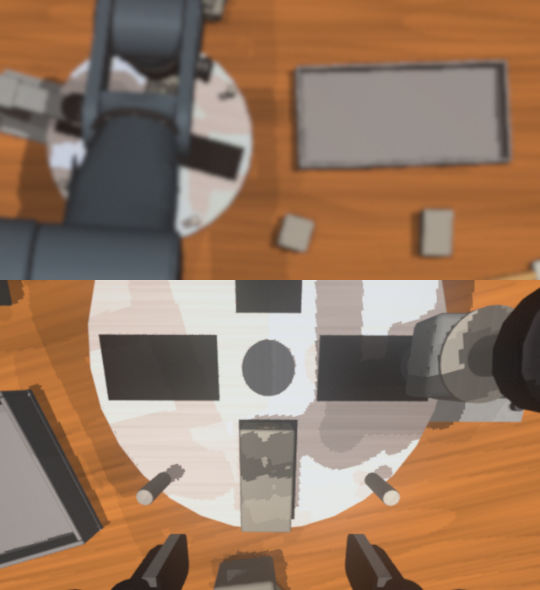

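The long block stands centred on the +x pad, with its top around (268,475) in the crop. The short and mid blocks have not moved.

```bash
python3 - <<'E'
from h import *
m=np.load('m2.npy',allow_pickle=True).item()
im=cv2.imread('pics/w2.png');h=cv2.cvtColor(im,cv2.COLOR_BGR2HSV)
k=((h[:,:,2]<135)).astype(np.uint8)*255;k=cv2.morphologyEx(k,cv2.MORPH_OPEN,np.ones((3,3),np.uint8))
cs,_=cv2.findContours(k,cv2.RETR_LIST,cv2.CHAIN_APPROX_NONE)
for c in cs:
    r=cv2.minAreaRect(c)
    if cv2.contourArea(c)>1500 and r[0][1]<180 and r[0][0]<420:
        w=np.array([pl('wrist',*p[0],.026,m)[:2] for p in c],np.float32);print(np.round(r[0]),cv2.minAreaRect(w*1000))
for p in((145,496),(390,496)):
  print(np.round(pl('wrist',p[0]*640/540,(p[1]-280)*640/540,.076,m),4))
im=cv2.imread('pics/t2.png');h=cv2.cvtColor(im,cv2.COLOR_BGR2HSV)
k=((h[:,:,1]<85)&(h[:,:,2]>60)).astype(np.uint8)*255
k[:255]=0;k[300:]=0;k[:,:332]=0;k[:,432:]=0
cs,_=cv2.findContours(k,cv2.RETR_EXTERNAL,cv2.CHAIN_APPROX_NONE)
for c in cs:
    if cv2.contourArea(c)>80: r=cv2.minAreaRect(c);print(r,pl('top',*r[0],.044))
E
```

```text
[318. 104.] ((554.7593383789062, 110.38843536376953), (43.095802307128906, 43.033390045166016), 76.00144958496094)
[188. 104.] ((533.2857666015625, 23.343666076660156), (95.25287628173828, 50.978267669677734), 75.99683380126953)
[318.  19.] ((503.5491027832031, 123.37609100341797), (51.33354187011719, 22.12629508972168), 76.02425384521484)
[ 0.6241 -0.0052  0.076 ]
[0.6702 0.179  0.076 ]
((347.29241943359375, 276.2264099121094), (14.972298622131348, 16.483266830444336), 15.945395469665527) [ 0.42056017 -0.10597329  0.044     ]
((418.0, 276.0), (22.0, 16.0), 90.0) [ 0.42606067 -0.30957618  0.044     ]
```

Emit:
{"name": "move_arm", "arguments": {"targets": [{"dx": -0.8,"dy": -1,"dz": 0,"rx": 0,"ry": 0,"rz": 0.1},{"dx": -0.8,"dy": -1,"dz": 0,"rx": 0,"ry": 0,"rz": 0.1},{"dx": -0.8,"dy": -1,"dz": 0,"rx": 0,"ry": 0,"rz": 0.1},{"dx": -0.8,"dy": -1,"dz": 0,"rx": 0,"ry": 0,"rz": 0.1},{"dx": -0.8,"dy": -1,"dz": 0,"rx": 0,"ry": 0,"rz": 0},{"dx": -0.8,"dy": -1,"dz": 0,"rx": 0,"ry": 0,"rz": 0},{"dx": -0.8,"dy": -1,"dz": 0,"rx": 0,"ry": 0,"rz": 0},{"dx": -0.8,"dy": -1,"dz": 0,"rx": 0,"ry": 0,"rz": 0},{"dx": -0.8,"dy": -1,"dz": 0,"rx": 0,"ry": 0,"rz": 0},{"dx": -0.8,"dy": -1,"dz": 0,"rx": 0,"ry": 0,"rz": 0}], "claw": 100}}

```text
t: 15.25
tcp_pos: [0.4387, -0.1637, 0.155]
tool_rot: [0.017, 1.0, 0.0, -0.001]
force: [-0.1, -0.2, 0.4]
finger_gap: 0.998
gripper_force: 0.0
```

Emit:
{"name": "move_arm", "arguments": {"targets": [{"dx": -0.1,"dy": -1,"dz": 0,"rx": 0,"ry": 0,"rz": 0},{"dx": -0.1,"dy": -1,"dz": 0,"rx": 0,"ry": 0,"rz": 0},{"dx": -0.1,"dy": -1,"dz": 0,"rx": 0,"ry": 0,"rz": 0},{"dx": -0.1,"dy": -1,"dz": 0,"rx": 0,"ry": 0,"rz": 0},{"dx": -0.1,"dy": -1,"dz": 0,"rx": 0,"ry": 0,"rz": 0},{"dx": 0,"dy": -0.8,"dz": 0,"rx": 0,"ry": 0,"rz": 0},{"dx": 0,"dy": 0,"dz": 0,"rx": 0,"ry": 0,"rz": 0},{"dx": 0,"dy": 0,"dz": 0,"rx": 0,"ry": 0,"rz": 0},{"dx": 0,"dy": 0,"dz": 0,"rx": 0,"ry": 0,"rz": 0},{"dx": 0,"dy": 0,"dz": 0,"rx": 0,"ry": 0,"rz": 0}]}}

```text
t: 16.5
tcp_pos: [0.4275, -0.3075, 0.1559]
tool_rot: [0.016, 1.0, 0.0, -0.0]
force: [-0.2, -1.2, 0.5]
finger_gap: 1.0
gripper_force: 0.0
```

Emit:
{"name": "move_arm", "arguments": {"targets": [{"dx": 0,"dy": -0.08,"dz": -1,"rx": 0,"ry": 0,"rz": 0},{"dx": 0,"dy": 0,"dz": -1,"rx": 0,"ry": 0,"rz": 0},{"dx": 0,"dy": 0,"dz": -1,"rx": 0,"ry": 0,"rz": 0},{"dx": 0,"dy": 0,"dz": -1,"rx": 0,"ry": 0,"rz": 0},{"dx": 0,"dy": 0,"dz": -1,"rx": 0,"ry": 0,"rz": 0},{"dx": 0,"dy": 0,"dz": -0.6,"rx": 0,"ry": 0,"rz": 0},{"dx": 0,"dy": 0,"dz": -0.4,"rx": 0,"ry": 0,"rz": 0},{"dx": 0,"dy": 0,"dz": 0,"rx": 0,"ry": 0,"rz": 0},{"dx": 0,"dy": 0,"dz": 0,"rx": 0,"ry": 0,"rz": 0},{"dx": 0,"dy": 0,"dz": 0,"rx": 0,"ry": 0,"rz": 0}]}}

```text
t: 17.75
tcp_pos: [0.4278, -0.3107, 0.0065]
tool_rot: [0.017, 1.0, -0.001, 0.0]
force: [-0.6, 0.3, -0.1]
finger_gap: 1.002
gripper_force: 0.0
```

Emit:
{"name": "move_arm", "arguments": {"targets": [{"dx": 0,"dy": 0,"dz": 0,"rx": 0,"ry": 0,"rz": 0},{"dx": 0,"dy": 0,"dz": 0,"rx": 0,"ry": 0,"rz": 0},{"dx": 0,"dy": 0,"dz": 0,"rx": 0,"ry": 0,"rz": 0},{"dx": 0,"dy": 0,"dz": 0,"rx": 0,"ry": 0,"rz": 0},{"dx": 0,"dy": 0,"dz": 0,"rx": 0,"ry": 0,"rz": 0},{"dx": 0,"dy": 0,"dz": 0.6,"rx": 0,"ry": 0,"rz": 0},{"dx": 0,"dy": 0,"dz": 1,"rx": 0,"ry": 0,"rz": 0},{"dx": 0,"dy": 0,"dz": 1,"rx": 0,"ry": 0,"rz": 0},{"dx": 0,"dy": 0,"dz": 1,"rx": 0,"ry": 0,"rz": 0},{"dx": 0,"dy": 0,"dz": 1,"rx": 0,"ry": 0,"rz": 0}], "claw": 0, "newtons": 70}}

```text
t: 19.0
tcp_pos: [0.4269, -0.3096, 0.1216]
tool_rot: [0.017, 1.0, 0.001, -0.0]
force: [0.3, 1.0, -3.4]
finger_gap: 0.486
gripper_force: 71.1
```

Emit:
{"name": "move_arm", "arguments": {"targets": [{"dx": 0.3,"dy": 0.95,"dz": 0,"rx": 0,"ry": 0,"rz": -0.34},{"dx": 0.3,"dy": 0.95,"dz": 0,"rx": 0,"ry": 0,"rz": -0.34},{"dx": 0.3,"dy": 0.95,"dz": 0,"rx": 0,"ry": 0,"rz": -0.34},{"dx": 0.3,"dy": 0.95,"dz": 0,"rx": 0,"ry": 0,"rz": -0.34},{"dx": 0.3,"dy": 0.95,"dz": 0,"rx": 0,"ry": 0,"rz": -0.34},{"dx": 0.3,"dy": 0.95,"dz": 0,"rx": 0,"ry": 0,"rz": -0.34},{"dx": 0.3,"dy": 0.95,"dz": 0,"rx": 0,"ry": 0,"rz": -0.34},{"dx": 0.3,"dy": 0.95,"dz": 0,"rx": 0,"ry": 0,"rz": -0.34},{"dx": 0.3,"dy": 0.95,"dz": 0,"rx": 0,"ry": 0,"rz": -0.34},{"dx": 0.3,"dy": 0.95,"dz": 0,"rx": 0,"ry": 0,"rz": -0.34}]}}

```text
t: 20.25
tcp_pos: [0.5018, -0.0716, 0.1208]
tool_rot: [0.789, 0.614, -0.0, -0.001]
force: [0.5, -0.2, -3.4]
finger_gap: 0.484
gripper_force: 71.3
```

Emit:
{"name": "move_arm", "arguments": {"targets": [{"dx": 0.3,"dy": 0.95,"dz": 0,"rx": 0,"ry": 0,"rz": 0},{"dx": 0.3,"dy": 0.95,"dz": 0,"rx": 0,"ry": 0,"rz": 0},{"dx": 0.3,"dy": 0.95,"dz": 0,"rx": 0,"ry": 0,"rz": 0},{"dx": 0.3,"dy": 0.95,"dz": 0,"rx": 0,"ry": 0,"rz": 0},{"dx": 0,"dy": 0.05,"dz": 0,"rx": 0,"ry": 0,"rz": 0},{"dx": 0,"dy": 0,"dz": 0,"rx": 0,"ry": 0,"rz": 0},{"dx": 0,"dy": 0,"dz": 0,"rx": 0,"ry": 0,"rz": 0},{"dx": 0,"dy": 0,"dz": 0,"rx": 0,"ry": 0,"rz": 0},{"dx": 0,"dy": 0,"dz": 0,"rx": 0,"ry": 0,"rz": 0},{"dx": 0,"dy": 0,"dz": 0,"rx": 0,"ry": 0,"rz": 0}]}}

```text
t: 21.5
tcp_pos: [0.5324, 0.0232, 0.1208]
tool_rot: [0.788, 0.616, -0.0, -0.0]
force: [-0.4, -0.1, -3.4]
finger_gap: 0.486
gripper_force: 71.2
```

Emit:
{"name": "move_arm", "arguments": {"targets": [{"dx": 0,"dy": 0,"dz": -1,"rx": 0,"ry": 0,"rz": 0},{"dx": 0,"dy": 0,"dz": -1,"rx": 0,"ry": 0,"rz": 0},{"dx": 0,"dy": 0,"dz": -0.8,"rx": 0,"ry": 0,"rz": 0},{"dx": 0,"dy": 0,"dz": -0.5,"rx": 0,"ry": 0,"rz": 0},{"dx": 0,"dy": 0,"dz": -0.2,"rx": 0,"ry": 0,"rz": 0},{"dx": 0,"dy": 0,"dz": 0,"rx": 0,"ry": 0,"rz": 0},{"dx": 0,"dy": 0,"dz": 0,"rx": 0,"ry": 0,"rz": 0},{"dx": 0,"dy": 0,"dz": 0,"rx": 0,"ry": 0,"rz": 0},{"dx": 0,"dy": 0,"dz": 0,"rx": 0,"ry": 0,"rz": 0},{"dx": 0,"dy": 0,"dz": 0,"rx": 0,"ry": 0,"rz": 0}]}}

```text
t: 22.75
tcp_pos: [0.5325, 0.0234, 0.0335]
tool_rot: [0.788, 0.616, 0.0, 0.0]
force: [0.1, 0.5, -3.1]
finger_gap: 0.477
gripper_force: 71.2
```

Emit:
{"name": "move_arm", "arguments": {"targets": [{"dx": 0,"dy": 0,"dz": 0,"rx": 0,"ry": 0,"rz": 0},{"dx": 0,"dy": 0,"dz": 0,"rx": 0,"ry": 0,"rz": 0},{"dx": 0,"dy": 0,"dz": 0,"rx": 0,"ry": 0,"rz": 0},{"dx": 0,"dy": 0,"dz": 0,"rx": 0,"ry": 0,"rz": 0},{"dx": 0,"dy": 0,"dz": 0.4,"rx": 0,"ry": 0,"rz": 0},{"dx": 0,"dy": 0,"dz": 1,"rx": 0,"ry": 0,"rz": 0},{"dx": 0,"dy": 0,"dz": 1,"rx": 0,"ry": 0,"rz": 0},{"dx": 0,"dy": 0,"dz": 1,"rx": 0,"ry": 0,"rz": 0},{"dx": 0,"dy": 0,"dz": 1,"rx": 0,"ry": 0,"rz": 0},{"dx": 0,"dy": 0,"dz": 0.5,"rx": 0,"ry": 0,"rz": 0}], "claw": 90}}

```text
t: 24.0
tcp_pos: [0.533, 0.0234, 0.1577]
tool_rot: [0.788, 0.616, 0.001, 0.001]
force: [0.1, -0.8, -0.4]
finger_gap: 0.901
gripper_force: 0.0
```

```bash
cat >> h.py <<'E'
def greys(im,roi):
    h=cv2.cvtColor(im,cv2.COLOR_RGB2HSV);k=((h[:,:,1]<85)&(h[:,:,2]>60)).astype(np.uint8)*255
    x0,y0,x1,y1=roi;q=np.zeros_like(k);q[y0:y1,x0:x1]=k[y0:y1,x0:x1]
    cs,_=cv2.findContours(q,cv2.RETR_EXTERNAL,cv2.CHAIN_APPROX_NONE)
    for c in cs:
        if cv2.contourArea(c)>80: r=cv2.minAreaRect(c);print(np.round(r[0],1),np.round(r[1]),round(r[2]),np.round(pl('top',*r[0],.044),4))
E
python3 - <<'E'
from h import *
greys(snap('top','t3.png'),(332,255,432,300)); print(sensors.sense()['t'],sensors.sense()['q'])
E
```

```text
[347.4 276.3] [15. 16.] 18 [ 0.4204 -0.1063  0.044 ]
24.05 [-1.65686724e-01  5.06898382e-01  1.73534465e+00  1.18174384e-05
  8.94888824e-01  7.72384833e-02]
```

Emit:
{"name": "move_arm", "arguments": {"targets": [{"dx": -0.75,"dy": -0.86,"dz": 0,"rx": 0,"ry": 0,"rz": 0},{"dx": -0.75,"dy": -0.86,"dz": 0,"rx": 0,"ry": 0,"rz": 0},{"dx": -0.75,"dy": -0.86,"dz": 0,"rx": 0,"ry": 0,"rz": 0},{"dx": -0.75,"dy": -0.86,"dz": 0,"rx": 0,"ry": 0,"rz": 0},{"dx": -0.75,"dy": -0.86,"dz": -0.5,"rx": 0,"ry": 0,"rz": 0},{"dx": -0.75,"dy": -0.86,"dz": -1,"rx": 0,"ry": 0,"rz": 0},{"dx": 0,"dy": 0,"dz": -1,"rx": 0,"ry": 0,"rz": 0},{"dx": 0,"dy": 0,"dz": -1,"rx": 0,"ry": 0,"rz": 0},{"dx": 0,"dy": 0,"dz": -0.5,"rx": 0,"ry": 0,"rz": 0},{"dx": 0,"dy": 0,"dz": 0,"rx": 0,"ry": 0,"rz": 0}], "claw": 100}}

```text
t: 25.3
tcp_pos: [0.4194, -0.1052, 0.0551]
tool_rot: [0.788, 0.616, -0.0, -0.001]
force: [1.2, 0.1, 0.5]
finger_gap: 0.997
gripper_force: 0.0
```

```bash
python3 - <<'E'
from h import *
m=cams.camera_model('wrist');im=snap('wrist','w3.png')
# check block under gripper: project measured block corners
s=sensors.sense()['tcp_pos'];print(s,px('wrist',[.4204,-.106,.044],m))
h=cv2.cvtColor(im,cv2.COLOR_RGB2HSV);k=((h[:,:,1]<80)&(h[:,:,2]>60)).astype(np.uint8)*255
u,v=px('wrist',[.4204,-.106,.044],m).astype(int)
cs,_=cv2.findContours(k,cv2.RETR_EXTERNAL,cv2.CHAIN_APPROX_NONE)
for c in cs:
    if cv2.contourArea(c)>1000:
        w=np.array([pl('wrist',*p[0],.044,m)[:2] for p in c],np.float32);print(cv2.boundingRect(c),cv2.minAreaRect(w*1000))
E
```

```text
[ 0.41981181 -0.10542793  0.05564643] [318.70170744 300.29540761]
(279, 229, 100, 107) ((426.4601745605469, -99.35304260253906), (52.50577163696289, 45.04713821411133), 74.41461181640625)
(493, 190, 147, 240) ((533.92236328125, -154.15863037109375), (61.58782958984375, 130.82130432128906), 0.8835582137107849)
(277, 0, 363, 92) ((497.4463195800781, -15.964778900146484), (30.849342346191406, 136.9981231689453), 75.94422149658203)
```

Emit:
{"name": "move_arm", "arguments": {"targets": [{"dx": 0.08,"dy": 0.04,"dz": -0.8,"rx": 0,"ry": 0,"rz": 0},{"dx": 0,"dy": 0,"dz": -0.8,"rx": 0,"ry": 0,"rz": 0},{"dx": 0,"dy": 0,"dz": -0.36,"rx": 0,"ry": 0,"rz": 0},{"dx": 0,"dy": 0,"dz": 0,"rx": 0,"ry": 0,"rz": 0},{"dx": 0,"dy": 0,"dz": 0,"rx": 0,"ry": 0,"rz": 0},{"dx": 0,"dy": 0,"dz": 0,"rx": 0,"ry": 0,"rz": 0},{"dx": 0,"dy": 0,"dz": 0,"rx": 0,"ry": 0,"rz": 0},{"dx": 0,"dy": 0,"dz": 0,"rx": 0,"ry": 0,"rz": 0},{"dx": 0,"dy": 0,"dz": 0,"rx": 0,"ry": 0,"rz": 0},{"dx": 0,"dy": 0,"dz": 0,"rx": 0,"ry": 0,"rz": 0}]}}

```text
t: 26.6
tcp_pos: [0.4219, -0.1046, 0.0068]
tool_rot: [0.788, 0.616, -0.0, -0.0]
force: [0.4, -0.0, -0.3]
finger_gap: 0.995
gripper_force: 0.0
```

Emit:
{"name": "move_arm", "arguments": {"targets": [{"dx": 0,"dy": 0,"dz": 0,"rx": 0,"ry": 0,"rz": 0},{"dx": 0,"dy": 0,"dz": 0,"rx": 0,"ry": 0,"rz": 0},{"dx": 0,"dy": 0,"dz": 0,"rx": 0,"ry": 0,"rz": 0},{"dx": 0,"dy": 0,"dz": 0,"rx": 0,"ry": 0,"rz": 0},{"dx": 0,"dy": 0,"dz": 0,"rx": 0,"ry": 0,"rz": 0},{"dx": 0,"dy": 0,"dz": 0.6,"rx": 0,"ry": 0,"rz": 0},{"dx": 0,"dy": 0,"dz": 1,"rx": 0,"ry": 0,"rz": 0},{"dx": 0,"dy": 0,"dz": 1,"rx": 0,"ry": 0,"rz": 0},{"dx": 0,"dy": 0,"dz": 1,"rx": 0,"ry": 0,"rz": 0},{"dx": 0,"dy": 0,"dz": 1,"rx": 0,"ry": 0,"rz": 0}], "claw": 0, "newtons": 70}}

```text
t: 27.85
tcp_pos: [0.4208, -0.104, 0.122]
tool_rot: [0.788, 0.616, -0.001, -0.001]
force: [-0.1, 0.2, -1.9]
finger_gap: 0.53
gripper_force: 71.9
```

Emit:
{"name": "move_arm", "arguments": {"targets": [{"dx": 0.18,"dy": 0.95,"dz": 0,"rx": 0,"ry": 0,"rz": 0},{"dx": 0.18,"dy": 0.95,"dz": 0,"rx": 0,"ry": 0,"rz": 0},{"dx": 0.18,"dy": 0.95,"dz": 0,"rx": 0,"ry": 0,"rz": 0},{"dx": 0.18,"dy": 0.95,"dz": 0,"rx": 0,"ry": 0,"rz": 0},{"dx": 0.18,"dy": 0.95,"dz": 0,"rx": 0,"ry": 0,"rz": 0},{"dx": 0.18,"dy": 0.95,"dz": 0,"rx": 0,"ry": 0,"rz": 0},{"dx": 0.18,"dy": 0.95,"dz": 0,"rx": 0,"ry": 0,"rz": 0},{"dx": 0.18,"dy": 0.95,"dz": 0,"rx": 0,"ry": 0,"rz": 0},{"dx": 0.18,"dy": 0.95,"dz": 0,"rx": 0,"ry": 0,"rz": 0},{"dx": 0.18,"dy": 0.9,"dz": 0,"rx": 0,"ry": 0,"rz": 0}]}}

```text
t: 29.1
tcp_pos: [0.4657, 0.1324, 0.121]
tool_rot: [0.788, 0.616, -0.001, -0.001]
force: [0.4, 0.5, -3.0]
finger_gap: 0.53
gripper_force: 72.0
```

Emit:
{"name": "move_arm", "arguments": {"targets": [{"dx": 0,"dy": 0,"dz": -1,"rx": 0,"ry": 0,"rz": 0},{"dx": 0,"dy": 0,"dz": -1,"rx": 0,"ry": 0,"rz": 0},{"dx": 0,"dy": 0,"dz": -0.8,"rx": 0,"ry": 0,"rz": 0},{"dx": 0,"dy": 0,"dz": -0.4,"rx": 0,"ry": 0,"rz": 0},{"dx": 0,"dy": 0,"dz": 0,"rx": 0,"ry": 0,"rz": 0},{"dx": 0,"dy": 0,"dz": 0,"rx": 0,"ry": 0,"rz": 0},{"dx": 0,"dy": 0,"dz": 0,"rx": 0,"ry": 0,"rz": 0},{"dx": 0,"dy": 0,"dz": 0,"rx": 0,"ry": 0,"rz": 0},{"dx": 0,"dy": 0,"dz": 0,"rx": 0,"ry": 0,"rz": 0},{"dx": 0,"dy": 0,"dz": 0,"rx": 0,"ry": 0,"rz": 0}]}}

```text
t: 30.35
tcp_pos: [0.467, 0.1317, 0.0419]
tool_rot: [0.788, 0.616, 0.0, 0.0]
force: [0.5, 0.3, -1.8]
finger_gap: 0.529
gripper_force: 72.0
```

Emit:
{"name": "move_arm", "arguments": {"targets": [{"dx": 0,"dy": 0,"dz": -0.2,"rx": 0,"ry": 0,"rz": 0},{"dx": 0,"dy": 0,"dz": -0.14,"rx": 0,"ry": 0,"rz": 0},{"dx": 0,"dy": 0,"dz": 0,"rx": 0,"ry": 0,"rz": 0},{"dx": 0,"dy": 0,"dz": 0,"rx": 0,"ry": 0,"rz": 0},{"dx": 0,"dy": 0,"dz": 0,"rx": 0,"ry": 0,"rz": 0},{"dx": 0,"dy": 0,"dz": 0,"rx": 0,"ry": 0,"rz": 0},{"dx": 0,"dy": 0,"dz": 0,"rx": 0,"ry": 0,"rz": 0},{"dx": 0,"dy": 0,"dz": 0,"rx": 0,"ry": 0,"rz": 0},{"dx": 0,"dy": 0,"dz": 0,"rx": 0,"ry": 0,"rz": 0},{"dx": 0,"dy": 0,"dz": 0,"rx": 0,"ry": 0,"rz": 0}]}}

```text
t: 31.6
tcp_pos: [0.4669, 0.1317, 0.0333]
tool_rot: [0.788, 0.616, 0.0, -0.0]
force: [-0.1, -0.7, -2.0]
finger_gap: 0.531
gripper_force: 71.8
```

Emit:
{"name": "move_arm", "arguments": {"targets": [{"dx": 0,"dy": 0,"dz": 0,"rx": 0,"ry": 0,"rz": 0},{"dx": 0,"dy": 0,"dz": 0,"rx": 0,"ry": 0,"rz": 0},{"dx": 0,"dy": 0,"dz": 0,"rx": 0,"ry": 0,"rz": 0},{"dx": 0,"dy": 0,"dz": 0,"rx": 0,"ry": 0,"rz": 0},{"dx": 0,"dy": 0,"dz": 0.4,"rx": 0,"ry": 0,"rz": 0},{"dx": 0,"dy": 0,"dz": 1,"rx": 0,"ry": 0,"rz": 0},{"dx": 0,"dy": 0,"dz": 1,"rx": 0,"ry": 0,"rz": 0},{"dx": 0,"dy": 0,"dz": 1,"rx": 0,"ry": 0,"rz": 0},{"dx": 0,"dy": 0,"dz": 1,"rx": 0,"ry": 0,"rz": 0},{"dx": 0,"dy": 0,"dz": 0,"rx": 0,"ry": 0,"rz": 0}], "claw": 90}}

```text
t: 32.85
tcp_pos: [0.4682, 0.1318, 0.1454]
tool_rot: [0.788, 0.616, 0.002, 0.001]
force: [0.7, 0.7, -0.8]
finger_gap: 0.895
gripper_force: 0.0
```

Emit:
{"name": "move_arm", "arguments": {"targets": [{"dx": -0.2,"dy": -0.6,"dz": 0,"rx": 0,"ry": 0,"rz": -0.3},{"dx": -0.2,"dy": -0.6,"dz": 0,"rx": 0,"ry": 0,"rz": -0.3},{"dx": -0.2,"dy": -0.6,"dz": 0,"rx": 0,"ry": 0,"rz": -0.3},{"dx": -0.2,"dy": -0.6,"dz": 0,"rx": 0,"ry": 0,"rz": -0.3},{"dx": -0.2,"dy": -0.6,"dz": 0,"rx": 0,"ry": 0,"rz": -0.3},{"dx": -0.2,"dy": -0.7,"dz": 0,"rx": 0,"ry": 0,"rz": 0},{"dx": 0,"dy": 0,"dz": 0,"rx": 0,"ry": 0,"rz": 0},{"dx": 0,"dy": 0,"dz": 0,"rx": 0,"ry": 0,"rz": 0},{"dx": 0,"dy": 0,"dz": 0,"rx": 0,"ry": 0,"rz": 0},{"dx": 0,"dy": 0,"dz": 0,"rx": 0,"ry": 0,"rz": 0}], "claw": 40}}

```text
t: 34.1
tcp_pos: [0.437, 0.0396, 0.1433]
tool_rot: [0.963, 0.268, 0.0, -0.0]
force: [1.0, 0.0, 0.2]
finger_gap: 0.4
gripper_force: 0.0
```

```bash
python3 - <<'E'
from h import *
m=cams.camera_model('wrist');np.save('m4.npy',m,allow_pickle=True)
w=snap('wrist','w4.png');s=sensors.sense();print(s['tcp_pos'],s['tool_rot'],s['q'])
c=np.array([.5545,.1105])
# arc table: 20 rows of 4.5 deg for peg from 211 to 301
for k in range(0,21):
    a=np.radians(211+4.5*k)
    p=c+.137*np.array([np.cos(a),np.sin(a)])
    if k: print(k,np.round((p-q)/.025,3),np.round(p,4))
    q=p
E
```

```text
[0.436986   0.03956134 0.14329266] [ 9.63363148e-01  2.68200378e-01  4.32233931e-05 -3.02958345e-07] [-1.65497069e-01  4.34426018e-01  1.97498318e+00  5.55578910e-05
  7.32105395e-01  8.62208971e-01]
1 [ 0.236 -0.36 ] [0.443  0.0309]
2 [ 0.263 -0.34 ] [0.4496 0.0224]
3 [ 0.289 -0.319] [0.4568 0.0145]
4 [ 0.313 -0.295] [0.4646 0.0071]
5 [ 0.336 -0.269] [4.73e-01 4.00e-04]
6 [ 0.356 -0.242] [ 0.4819 -0.0057]
7 [ 0.374 -0.214] [ 0.4912 -0.011 ]
8 [ 0.389 -0.184] [ 0.501  -0.0156]
9 [ 0.402 -0.152] [ 0.511  -0.0194]
10 [ 0.413 -0.12 ] [ 0.5214 -0.0224]
11 [ 0.421 -0.088] [ 0.5319 -0.0246]
12 [ 0.427 -0.054] [ 0.5426 -0.026 ]
13 [ 0.43  -0.021] [ 0.5533 -0.0265]
14 [0.43  0.013] [ 0.5641 -0.0262]
15 [0.428 0.047] [ 0.5747 -0.025 ]
16 [0.423 0.08 ] [ 0.5853 -0.023 ]
17 [0.415 0.113] [ 0.5957 -0.0202]
18 [0.405 0.145] [ 0.6058 -0.0165]
19 [0.392 0.177] [ 0.6156 -0.0121]
20 [0.377 0.207] [ 0.6251 -0.0069]
```

View pics/w4.png

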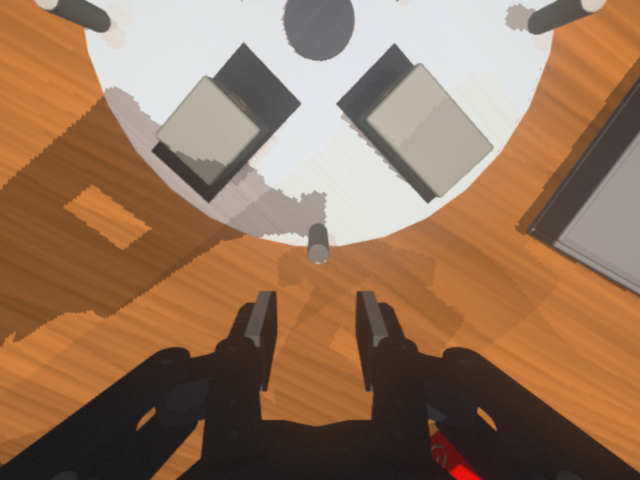

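Wrist view: the short block at (208,130) stands on the left (-x) pad and the mid block at (432,130) on the right (-y) pad. The peg to be driven is at (318,245), between the fingers.

Emit:
{"name": "move_arm", "arguments": {"targets": [{"dx": 0,"dy": 0,"dz": -1,"rx": 0,"ry": 0,"rz": 0},{"dx": 0,"dy": 0,"dz": -1,"rx": 0,"ry": 0,"rz": 0},{"dx": 0,"dy": 0,"dz": -1,"rx": 0,"ry": 0,"rz": 0},{"dx": 0,"dy": 0,"dz": -0.6,"rx": 0,"ry": 0,"rz": 0},{"dx": 0,"dy": 0,"dz": -0.4,"rx": 0,"ry": 0,"rz": 0},{"dx": 0,"dy": 0,"dz": 0,"rx": 0,"ry": 0,"rz": 0},{"dx": 0,"dy": 0,"dz": 0,"rx": 0,"ry": 0,"rz": 0},{"dx": 0,"dy": 0,"dz": 0,"rx": 0,"ry": 0,"rz": 0},{"dx": 0,"dy": 0,"dz": 0,"rx": 0,"ry": 0,"rz": 0},{"dx": 0,"dy": 0,"dz": 0,"rx": 0,"ry": 0,"rz": 0}]}}

```text
t: 35.4
tcp_pos: [0.437, 0.0391, 0.0436]
tool_rot: [0.963, 0.268, 0.0, 0.0]
force: [0.8, 0.2, 0.2]
finger_gap: 0.403
gripper_force: 0.0
```

Emit:
{"name": "move_arm", "arguments": {"targets": [{"dx": 0.236,"dy": -0.36,"dz": 0,"rx": 0,"ry": 0,"rz": 0.15},{"dx": 0.263,"dy": -0.34,"dz": 0,"rx": 0,"ry": 0,"rz": 0.15},{"dx": 0.289,"dy": -0.319,"dz": 0,"rx": 0,"ry": 0,"rz": 0.15},{"dx": 0.313,"dy": -0.295,"dz": 0,"rx": 0,"ry": 0,"rz": 0.15},{"dx": 0.336,"dy": -0.269,"dz": 0,"rx": 0,"ry": 0,"rz": 0.15},{"dx": 0.356,"dy": -0.242,"dz": 0,"rx": 0,"ry": 0,"rz": 0.15},{"dx": 0.374,"dy": -0.214,"dz": 0,"rx": 0,"ry": 0,"rz": 0.15},{"dx": 0.389,"dy": -0.184,"dz": 0,"rx": 0,"ry": 0,"rz": 0.15},{"dx": 0.402,"dy": -0.152,"dz": 0,"rx": 0,"ry": 0,"rz": 0.15},{"dx": 0.413,"dy": -0.12,"dz": 0,"rx": 0,"ry": 0,"rz": 0.15}], "claw": 28}}

```text
t: 36.65
tcp_pos: [0.5191, -0.023, 0.0429]
tool_rot: [0.787, 0.617, -0.002, -0.002]
force: [-2.8, -0.8, -0.8]
finger_gap: 0.28
gripper_force: 1.0
```

Emit:
{"name": "move_arm", "arguments": {"targets": [{"dx": 0.421,"dy": -0.088,"dz": 0,"rx": 0,"ry": 0,"rz": 0.15},{"dx": 0.427,"dy": -0.054,"dz": 0,"rx": 0,"ry": 0,"rz": 0.15},{"dx": 0.43,"dy": -0.021,"dz": 0,"rx": 0,"ry": 0,"rz": 0.15},{"dx": 0.43,"dy": 0.013,"dz": 0,"rx": 0,"ry": 0,"rz": 0.15},{"dx": 0.428,"dy": 0.047,"dz": 0,"rx": 0,"ry": 0,"rz": 0.15},{"dx": 0.423,"dy": 0.08,"dz": 0,"rx": 0,"ry": 0,"rz": 0.15},{"dx": 0.415,"dy": 0.113,"dz": 0,"rx": 0,"ry": 0,"rz": 0.15},{"dx": 0.405,"dy": 0.145,"dz": 0,"rx": 0,"ry": 0,"rz": 0.15},{"dx": 0.392,"dy": 0.177,"dz": 0,"rx": 0,"ry": 0,"rz": 0.15},{"dx": 0.377,"dy": 0.207,"dz": 0,"rx": 0,"ry": 0,"rz": 0.15}]}}

```text
t: 37.9
tcp_pos: [0.6249, -0.0076, 0.0432]
tool_rot: [0.491, 0.871, -0.0, -0.0]
force: [-0.4, -0.3, -0.3]
finger_gap: 0.279
gripper_force: 0.0
```

Emit:
{"name": "move_arm", "arguments": {"targets": [{"dx": 0,"dy": 0,"dz": 0,"rx": 0,"ry": 0,"rz": 0},{"dx": 0,"dy": 0,"dz": 0,"rx": 0,"ry": 0,"rz": 0},{"dx": 0,"dy": 0,"dz": 0,"rx": 0,"ry": 0,"rz": 0},{"dx": 0,"dy": 0,"dz": 1,"rx": 0,"ry": 0,"rz": 0},{"dx": 0,"dy": 0,"dz": 1,"rx": 0,"ry": 0,"rz": 0},{"dx": 0,"dy": 0,"dz": 1,"rx": 0,"ry": 0,"rz": 0},{"dx": 0,"dy": 0,"dz": 1,"rx": 0,"ry": 0,"rz": 0},{"dx": 0,"dy": 0,"dz": 0,"rx": 0,"ry": 0,"rz": 0},{"dx": 0,"dy": 0,"dz": 0,"rx": 0,"ry": 0,"rz": 0},{"dx": 0,"dy": 0,"dz": 0,"rx": 0,"ry": 0,"rz": 0}], "claw": 50}}

```text
t: 39.15
tcp_pos: [0.6239, -0.0076, 0.1419]
tool_rot: [0.492, 0.871, -0.0, -0.001]
force: [-0.2, 0.5, -0.4]
finger_gap: 0.499
gripper_force: 0.0
```

```bash
python3 - <<'E'
from h import *
m=cams.camera_model('wrist');np.save('m5.npy',m,allow_pickle=True)
w=snap('wrist','w5.png');t=snap('top','t5.png');s=snap('scene','s5.png')
cv2.imwrite('pics/c5.png',np.hstack([cv2.resize(w,(400,300)),cv2.resize(s[150:330,270:470],(333,300))])[:,:,::-1])
E
```

```text
(no output)
```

View pics/c5.png

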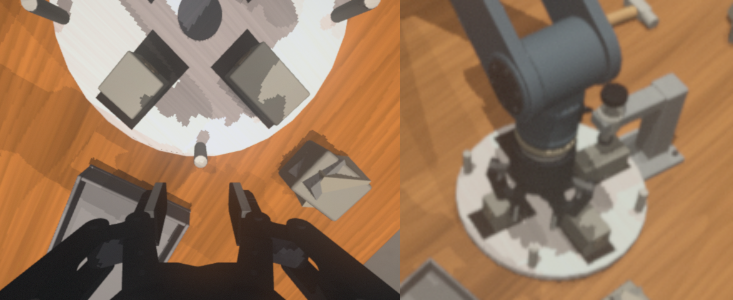

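The table has clicked a quarter turn: long stands under the plunger and mid and short are on the near pads. Next I verify the cap position.

```bash
python3 - <<'E'
from h import *
im=cv2.imread('pics/top0.png');h=cv2.cvtColor(im,cv2.COLOR_BGR2HSV)
k=np.zeros((480,640),np.uint8);k[200:228,226:252]=(h[200:228,226:252,2]<62)*255
k=cv2.morphologyEx(k,cv2.MORPH_OPEN,cv2.getStructuringElement(2,(9,9)))
cs,_=cv2.findContours(k,0,1)
for c in cs:
    e=cv2.minEnclosingCircle(c);print(e,pl('top',*e[0],.208),px('top',[.5763,.1978,.208]))
im=cv2.imread('pics/sc0.png');print(px('scene',[.5763,.1978,.208]));h=cv2.cvtColor(im,cv2.COLOR_BGR2HSV)
k=np.zeros((480,640),np.uint8);k[195:222,385:412]=(h[195:222,385:412,2]<50)*255
cs,_=cv2.findContours(k,0,1)
for c in cs:
  if cv2.contourArea(c)>20: print(cv2.boundingRect(c),cv2.fitEllipse(c))
E
```

```text
((237.5, 214.0), 6.103377819061279) [0.57195943 0.19525034 0.208     ] [236.58514945 212.33629855]
[398.39912256 203.97687147]
```

Emit:
{"name": "move_arm", "arguments": {"targets": [{"dx": -0.2,"dy": 0.9,"dz": 1,"rx": 0,"ry": 0,"rz": -0.33},{"dx": -0.2,"dy": 0.9,"dz": 1,"rx": 0,"ry": 0,"rz": -0.33},{"dx": -0.2,"dy": 0.9,"dz": 1,"rx": 0,"ry": 0,"rz": -0.33},{"dx": -0.2,"dy": 0.9,"dz": 0.8,"rx": 0,"ry": 0,"rz": -0.33},{"dx": -0.2,"dy": 0.9,"dz": 0,"rx": 0,"ry": 0,"rz": -0.33},{"dx": -0.2,"dy": 0.9,"dz": 0,"rx": 0,"ry": 0,"rz": -0.33},{"dx": -0.2,"dy": 0.9,"dz": 0,"rx": 0,"ry": 0,"rz": -0.33},{"dx": -0.2,"dy": 0.9,"dz": 0,"rx": 0,"ry": 0,"rz": -0.33},{"dx": -0.3,"dy": 0.95,"dz": 0,"rx": 0,"ry": 0,"rz": -0.33},{"dx": 0,"dy": 0,"dz": 0,"rx": 0,"ry": 0,"rz": 0}], "claw": 0}}

```text
t: 40.55
tcp_pos: [0.5765, 0.1973, 0.2378]
tool_rot: [0.961, 0.277, -0.001, -0.0]
force: [0.0, -0.1, -0.3]
finger_gap: 0.002
gripper_force: 0.0
```

Emit:
{"name": "move_arm", "arguments": {"targets": [{"dx": 0,"dy": 0,"dz": -0.6,"rx": 0,"ry": 0,"rz": 0},{"dx": 0,"dy": 0,"dz": -0.5,"rx": 0,"ry": 0,"rz": 0},{"dx": 0,"dy": 0,"dz": -0.4,"rx": 0,"ry": 0,"rz": 0},{"dx": 0,"dy": 0,"dz": -0.3,"rx": 0,"ry": 0,"rz": 0},{"dx": 0,"dy": 0,"dz": -0.3,"rx": 0,"ry": 0,"rz": 0},{"dx": 0,"dy": 0,"dz": -0.2,"rx": 0,"ry": 0,"rz": 0},{"dx": 0,"dy": 0,"dz": -0.1,"rx": 0,"ry": 0,"rz": 0},{"dx": 0,"dy": 0,"dz": 0,"rx": 0,"ry": 0,"rz": 0},{"dx": 0,"dy": 0,"dz": 0,"rx": 0,"ry": 0,"rz": 0},{"dx": 0,"dy": 0,"dz": 0,"rx": 0,"ry": 0,"rz": 0}]}}

```text
t: 41.8
tcp_pos: [0.5772, 0.195, 0.1789]
tool_rot: [0.961, 0.276, -0.0, 0.001]
force: [-1.9, -3.0, 6.8]
finger_gap: -0.001
gripper_force: 3.3
```

Emit:
{"name": "move_arm", "arguments": {"targets": [{"dx": 0,"dy": 0,"dz": -0.04,"rx": 0,"ry": 0,"rz": 0},{"dx": 0,"dy": 0,"dz": -0.04,"rx": 0,"ry": 0,"rz": 0},{"dx": 0,"dy": 0,"dz": 0,"rx": 0,"ry": 0,"rz": 0},{"dx": 0,"dy": 0,"dz": 0,"rx": 0,"ry": 0,"rz": 0},{"dx": 0,"dy": 0,"dz": 0,"rx": 0,"ry": 0,"rz": 0},{"dx": 0,"dy": 0,"dz": 0,"rx": 0,"ry": 0,"rz": 0},{"dx": 0,"dy": 0,"dz": 0,"rx": 0,"ry": 0,"rz": 0},{"dx": 0,"dy": 0,"dz": 0,"rx": 0,"ry": 0,"rz": 0},{"dx": 0,"dy": 0,"dz": 0,"rx": 0,"ry": 0,"rz": 0},{"dx": 0,"dy": 0,"dz": 0,"rx": 0,"ry": 0,"rz": 0}]}}

```text
t: 43.05
tcp_pos: [0.5772, 0.1951, 0.178]
tool_rot: [0.961, 0.276, -0.0, 0.001]
force: [-4.5, -3.6, 11.8]
finger_gap: -0.001
gripper_force: 6.0
```

Emit:
{"name": "move_arm", "arguments": {"targets": [{"dx": 0,"dy": 0,"dz": -0.04,"rx": 0,"ry": 0,"rz": 0},{"dx": 0,"dy": 0,"dz": -0.02,"rx": 0,"ry": 0,"rz": 0},{"dx": 0,"dy": 0,"dz": 0,"rx": 0,"ry": 0,"rz": 0},{"dx": 0,"dy": 0,"dz": 0,"rx": 0,"ry": 0,"rz": 0},{"dx": 0,"dy": 0,"dz": 0,"rx": 0,"ry": 0,"rz": 0},{"dx": 0,"dy": 0,"dz": 0,"rx": 0,"ry": 0,"rz": 0},{"dx": 0,"dy": 0,"dz": 0,"rx": 0,"ry": 0,"rz": 0},{"dx": 0,"dy": 0,"dz": 0,"rx": 0,"ry": 0,"rz": 0},{"dx": 0,"dy": 0,"dz": 0,"rx": 0,"ry": 0,"rz": 0},{"dx": 0,"dy": 0,"dz": 0,"rx": 0,"ry": 0,"rz": 0}]}}

```text
t: 44.3
tcp_pos: [0.5773, 0.1951, 0.178]
tool_rot: [0.961, 0.276, 0.0, 0.001]
force: [-6.3, -4.3, 19.2]
finger_gap: -0.005
gripper_force: 9.4
```

Emit:
{"name": "move_arm", "arguments": {"targets": [{"dx": 0,"dy": 0,"dz": 0.4,"rx": 0,"ry": 0,"rz": 0},{"dx": 0,"dy": 0,"dz": 0.5,"rx": 0,"ry": 0,"rz": 0},{"dx": 0,"dy": 0,"dz": 0.7,"rx": 0,"ry": 0,"rz": 0},{"dx": 0,"dy": 0,"dz": 0.8,"rx": 0,"ry": 0,"rz": 0},{"dx": -0.5,"dy": -1,"dz": 0,"rx": 0,"ry": 0,"rz": 0},{"dx": -1,"dy": -1,"dz": 0,"rx": 0,"ry": 0,"rz": 0},{"dx": -1,"dy": -1,"dz": 0,"rx": 0,"ry": 0,"rz": 0},{"dx": -1,"dy": -1,"dz": 0,"rx": 0,"ry": 0,"rz": 0},{"dx": -1,"dy": -1,"dz": 0,"rx": 0,"ry": 0,"rz": 0},{"dx": -1,"dy": -1,"dz": 0,"rx": 0,"ry": 0,"rz": 0}]}}

```text
t: 45.55
tcp_pos: [0.4395, 0.0457, 0.2346]
tool_rot: [0.961, 0.275, 0.001, -0.0]
force: [0.8, 0.3, 0.0]
finger_gap: -0.002
gripper_force: 0.0
```

```bash
python3 - <<'E'
from h import *
t=snap('top','t6.png');s=snap('scene','s6.png');q=sensors.sense();print(q['t'],q['tcp_pos'])
cv2.imwrite('pics/c6.png',np.hstack([cv2.resize(t[160:300,200:350],(321,300)),cv2.resize(s[150:330,270:470],(333,300))])[:,:,::-1])
E
```

```text
45.65 [0.43729938 0.04520614 0.23435533]
```

View pics/c6.png

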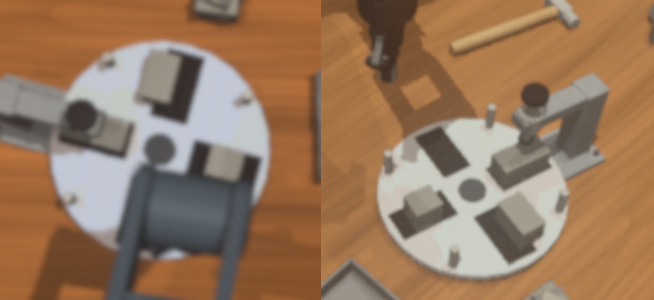

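In this view mid, at crop (160,78), has been knocked off its pad at (183,85). Long and short are fine. I'll measure mid and mend it.

```bash
python3 - <<'E'
from h import *
im=cv2.imread('pics/t6.png');h=cv2.cvtColor(im,cv2.COLOR_BGR2HSV)
c=im[185:212,262:300]
k=np.zeros((480,640),np.uint8)
R=im[:,:,2].astype(int);B=im[:,:,0].astype(int);V=h[:,:,2]
k[183:222,255:300]=((R>B)&(V>70)&(h[:,:,1]<90))[183:222,255:300]*255
k=cv2.morphologyEx(k,cv2.MORPH_OPEN,np.ones((3,3),np.uint8))
cs,_=cv2.findContours(k,0,1)
for c in cs:
    if cv2.contourArea(c)>60:
        w=np.array([pl('top',*p[0],.07)[:2] for p in c],np.float32)*1000;print(cv2.minAreaRect(c),cv2.minAreaRect(w))
for n in ([.6418,.0887,.026],[.6418,.0887,.07]): print(px('top',n))
im=cv2.imread('pics/s6.png');cv2.imwrite('pics/c7.png',cv2.resize(im[225:320,330:450],None,fx=5,fy=5,interpolation=2))
t=cv2.imread('pics/t6.png');cv2.imwrite('pics/c7.png',np.hstack([cv2.resize(t[175:225,250:310],(480,400),interpolation=2)]))
E
```

```text
((273.40045166015625, 196.37344360351562), (18.100801467895508, 28.3428897857666), 14.931416511535645) ((642.8031005859375, 111.2507095336914), (51.70762634277344, 81.38116455078125), 76.82100677490234)
[282.01048545 199.22975626]
[281.30269321 196.88785014]
```

View pics/c7.png

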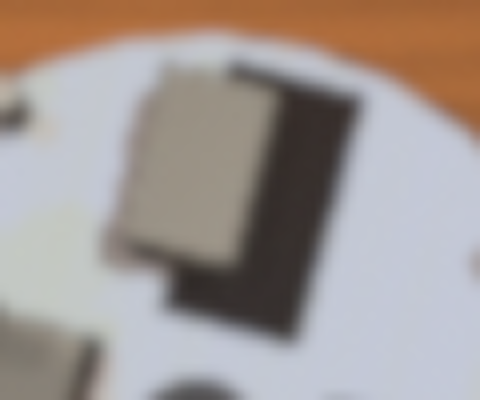

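Mid's top-face centre is at pixel (275.1,195.9), which puts it about 17 mm off along +y with its orientation unchanged. I'll regrip it and shift it back.

Emit:
{"name": "move_arm", "arguments": {"targets": [{"dx": 0.92,"dy": 0.27,"dz": -0.4,"rx": 0,"ry": 0,"rz": -0.3},{"dx": 0.92,"dy": 0.27,"dz": -0.4,"rx": 0,"ry": 0,"rz": -0.3},{"dx": 0.92,"dy": 0.27,"dz": -0.4,"rx": 0,"ry": 0,"rz": -0.3},{"dx": 0.92,"dy": 0.27,"dz": -0.4,"rx": 0,"ry": 0,"rz": -0.3},{"dx": 0.92,"dy": 0.27,"dz": -0.4,"rx": 0,"ry": 0,"rz": -0.3},{"dx": 0.92,"dy": 0.27,"dz": -0.4,"rx": 0,"ry": 0,"rz": 0},{"dx": 0.92,"dy": 0.27,"dz": -0.4,"rx": 0,"ry": 0,"rz": 0},{"dx": 0.92,"dy": 0.27,"dz": -0.4,"rx": 0,"ry": 0,"rz": 0},{"dx": 0.92,"dy": 0.27,"dz": -0.4,"rx": 0,"ry": 0,"rz": 0},{"dx": 0,"dy": 0,"dz": 0,"rx": 0,"ry": 0,"rz": 0}], "claw": 80}}

```text
t: 46.9
tcp_pos: [0.6484, 0.108, 0.1433]
tool_rot: [0.994, -0.113, 0.0, -0.0]
force: [-0.9, -0.2, -0.5]
finger_gap: 0.797
gripper_force: 0.0
```

```bash
python3 - <<'E'
from h import *
m=cams.camera_model('wrist');im=snap('wrist','w8.png');s=sensors.sense();print(s['tcp_pos'],s['tool_rot'],s['q'])
cv2.imwrite('pics/c8.png',cv2.resize(im,(480,360))[:,:,::-1])
print(px('wrist',[.645,.106,.07],m)*.75, px('wrist',[.6418,.0887,.026],m)*.75)
np.save('m8.npy',m,allow_pickle=True)
E
```

```text
[0.64719197 0.1076789  0.14373656] [ 9.93579594e-01 -1.13134085e-01 -4.56376633e-04 -2.47414906e-04] [-5.40463675e-03  6.69440575e-01  1.42563322e+00  6.81560860e-04
  1.04737308e+00  1.79180444e+00]
[241.68569833 192.12944271] [258.78498863 175.81305156]
```

View pics/c8.png

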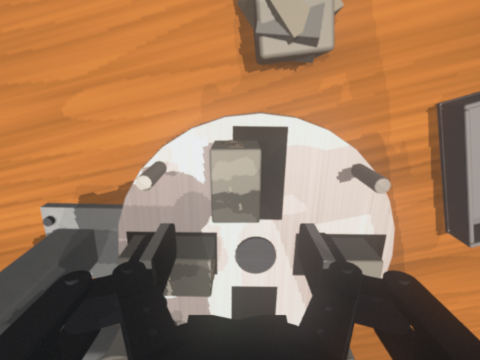

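Wrist view: mid's top face spans about (211..260, 143..213) in the crop, left of the pad (232..287, 127..219). Long stands under the plunger at lower left and short is at lower right.

```bash
python3 - <<'E'
from h import *
m=np.load('m8.npy',allow_pickle=True).item()
im=cv2.imread('pics/w8.png');g=cv2.cvtColor(im,cv2.COLOR_BGR2GRAY).astype(int)
c=np.array([.5545,.1105]);ex=np.array([.9703,-.2419]);ey=np.array([.2419,.9703])
f=lambda u,v,z:np.round([(pl('wrist',u/.75,v/.75,z,m)[:2]-c)@e for e in(ex,ey)],4)
print('top far',f(236,143,.07),'near',f(236,213,.07),'base near',f(236,222,.026),'L',f(211,180,.07),'R',f(260,180,.07),'pad',f(260,127,.026),f(260,219,.026))
u=int(240/.75);print(g[170:310:2,u]);v=int(185/.75);print(g[v,270:390:2])
E
```

```text
top far [0.1304 0.0229] near [0.0697 0.022 ] base near [0.039  0.0218] L [0.0992 0.0431] R [0.0999 0.0026] pad [0.1379 0.0008] [ 0.0429 -0.0032]
[ 83  84  84  82  83  85  83  82  83  92  97 105 105 114 114 158 169 170
 170 170 173 184 185 185 185 184 185 184 183 183 183 183 171 165 164 163
 163 163 164 163 162 161 161 161 157 117 110 109 108 109 116 157 159 158
 157 123 109 116 127 125 126 126 126 158 232 235 235 235 233 234]
[186 185 183 183 180 156 141 163 164 164 164 163 164 163 163 163 165 165
 165 163 163 163 163 163 164 164 163 163 163 162 161 161 163 163 161 162
 160 160 137  81  74  77  77  79  77  79  78  79  77  79  78  78  81  81
 115 215 218 219 216 218]
```

Emit:
{"name": "move_arm", "arguments": {"targets": [{"dx": 0.12,"dy": 0.12,"dz": -1,"rx": 0,"ry": 0,"rz": 0},{"dx": 0,"dy": 0,"dz": -1,"rx": 0,"ry": 0,"rz": 0},{"dx": 0,"dy": 0,"dz": -1,"rx": 0,"ry": 0,"rz": 0},{"dx": 0,"dy": 0,"dz": -0.8,"rx": 0,"ry": 0,"rz": 0},{"dx": 0,"dy": 0,"dz": -0.6,"rx": 0,"ry": 0,"rz": 0},{"dx": 0,"dy": 0,"dz": 0,"rx": 0,"ry": 0,"rz": 0},{"dx": 0,"dy": 0,"dz": 0,"rx": 0,"ry": 0,"rz": 0},{"dx": 0,"dy": 0,"dz": 0,"rx": 0,"ry": 0,"rz": 0},{"dx": 0,"dy": 0,"dz": 0,"rx": 0,"ry": 0,"rz": 0},{"dx": 0,"dy": 0,"dz": 0,"rx": 0,"ry": 0,"rz": 0}]}}

```text
t: 48.2
tcp_pos: [0.6501, 0.1098, 0.0352]
tool_rot: [0.994, -0.113, 0.0, -0.0]
force: [-0.7, -0.6, 0.4]
finger_gap: 0.8
gripper_force: 0.0
```

Emit:
{"name": "move_arm", "arguments": {"targets": [{"dx": 0,"dy": 0,"dz": 0,"rx": 0,"ry": 0,"rz": 0},{"dx": 0,"dy": 0,"dz": 0,"rx": 0,"ry": 0,"rz": 0},{"dx": 0,"dy": 0,"dz": 0,"rx": 0,"ry": 0,"rz": 0},{"dx": 0,"dy": 0,"dz": 0,"rx": 0,"ry": 0,"rz": 0},{"dx": 0,"dy": 0,"dz": 0,"rx": 0,"ry": 0,"rz": 0},{"dx": 0,"dy": 0,"dz": 0.4,"rx": 0,"ry": 0,"rz": 0},{"dx": -0.2,"dy": -0.4,"dz": 0,"rx": 0,"ry": 0,"rz": 0},{"dx": -0.2,"dy": -0.45,"dz": 0,"rx": 0,"ry": 0,"rz": 0},{"dx": 0,"dy": 0,"dz": 0,"rx": 0,"ry": 0,"rz": 0},{"dx": 0,"dy": 0,"dz": 0,"rx": 0,"ry": 0,"rz": 0}], "claw": 0, "newtons": 70}}

```text
t: 49.45
tcp_pos: [0.6398, 0.0882, 0.0446]
tool_rot: [0.993, -0.114, -0.0, -0.0]
force: [-0.1, -0.9, -3.9]
finger_gap: 0.481
gripper_force: 71.2
```

Emit:
{"name": "move_arm", "arguments": {"targets": [{"dx": 0,"dy": 0,"dz": -0.2,"rx": 0,"ry": 0,"rz": 0},{"dx": 0,"dy": 0,"dz": -0.18,"rx": 0,"ry": 0,"rz": 0},{"dx": 0,"dy": 0,"dz": 0,"rx": 0,"ry": 0,"rz": 0},{"dx": 0,"dy": 0,"dz": 0,"rx": 0,"ry": 0,"rz": 0},{"dx": 0,"dy": 0,"dz": 0,"rx": 0,"ry": 0,"rz": 0},{"dx": 0,"dy": 0,"dz": 0,"rx": 0,"ry": 0,"rz": 0},{"dx": 0,"dy": 0,"dz": 0,"rx": 0,"ry": 0,"rz": 0},{"dx": 0,"dy": 0,"dz": 0,"rx": 0,"ry": 0,"rz": 0},{"dx": 0,"dy": 0,"dz": 0,"rx": 0,"ry": 0,"rz": 0},{"dx": 0,"dy": 0,"dz": 0,"rx": 0,"ry": 0,"rz": 0}]}}

```text
t: 50.7
tcp_pos: [0.6398, 0.0885, 0.0353]
tool_rot: [0.994, -0.113, -0.0, -0.0]
force: [0.0, -0.1, -2.7]
finger_gap: 0.481
gripper_force: 71.3
```

Emit:
{"name": "move_arm", "arguments": {"targets": [{"dx": 0,"dy": 0,"dz": 0,"rx": 0,"ry": 0,"rz": 0},{"dx": 0,"dy": 0,"dz": 0,"rx": 0,"ry": 0,"rz": 0},{"dx": 0,"dy": 0,"dz": 0,"rx": 0,"ry": 0,"rz": 0},{"dx": 0,"dy": 0,"dz": 0.4,"rx": 0,"ry": 0,"rz": 0},{"dx": 0,"dy": 0,"dz": 1,"rx": 0,"ry": 0,"rz": 0},{"dx": 0,"dy": 0,"dz": 1,"rx": 0,"ry": 0,"rz": 0},{"dx": 0,"dy": 0,"dz": 1,"rx": 0,"ry": 0,"rz": 0},{"dx": 0,"dy": 0,"dz": 1,"rx": 0,"ry": 0,"rz": 0},{"dx": 0,"dy": 0,"dz": 0,"rx": 0,"ry": 0,"rz": 0},{"dx": 0,"dy": 0,"dz": 0,"rx": 0,"ry": 0,"rz": 0}], "claw": 80}}

```text
t: 51.95
tcp_pos: [0.6393, 0.0886, 0.1449]
tool_rot: [0.994, -0.113, -0.0, 0.0]
force: [0.2, 0.5, -0.1]
finger_gap: 0.799
gripper_force: 0.0
```

Emit:
{"name": "move_arm", "arguments": {"targets": [{"dx": -1,"dy": -0.24,"dz": 0,"rx": 0,"ry": 0,"rz": 0.3},{"dx": -1,"dy": -0.24,"dz": 0,"rx": 0,"ry": 0,"rz": 0.3},{"dx": -1,"dy": -0.24,"dz": 0,"rx": 0,"ry": 0,"rz": 0.3},{"dx": -1,"dy": -0.24,"dz": 0,"rx": 0,"ry": 0,"rz": 0.3},{"dx": -1,"dy": -0.24,"dz": 0,"rx": 0,"ry": 0,"rz": 0.3},{"dx": -1,"dy": -0.24,"dz": 0,"rx": 0,"ry": 0,"rz": 0},{"dx": -1,"dy": -0.24,"dz": 0,"rx": 0,"ry": 0,"rz": 0},{"dx": -1,"dy": -0.24,"dz": 0,"rx": 0,"ry": 0,"rz": 0},{"dx": -0.1,"dy": 0,"dz": 0,"rx": 0,"ry": 0,"rz": 0},{"dx": 0,"dy": 0,"dz": 0,"rx": 0,"ry": 0,"rz": 0}], "claw": 40}}

```text
t: 53.2
tcp_pos: [0.4382, 0.0405, 0.145]
tool_rot: [0.961, 0.275, 0.0, 0.0]
force: [1.0, 1.3, 0.4]
finger_gap: 0.4
gripper_force: 0.0
```

```bash
python3 - <<'E'
from h import *
t=snap('top','t9.png');s=snap('scene','s9.png');q=sensors.sense();print(q['t'],q['tcp_pos'],q['tool_rot'])
cv2.imwrite('pics/c9.png',np.hstack([cv2.resize(t[170:290,215:335],(400,400)),cv2.resize(s[180:330,290:440],(400,400))])[:,:,::-1])
E
```

```text
53.3 [0.43882054 0.04048079 0.14519307] [9.61307481e-01 2.75476790e-01 6.32537766e-04 2.55281691e-04]
```

View pics/c9.png

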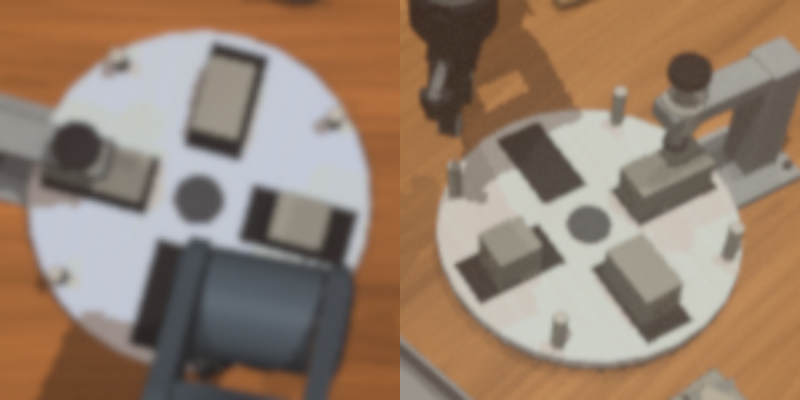

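Mid is centred again on its pad at crop (228,100), and long and short are in place. Now the second turn.

Emit:
{"name": "move_arm", "arguments": {"targets": [{"dx": -0.06,"dy": 0,"dz": -1,"rx": 0,"ry": 0,"rz": 0},{"dx": 0,"dy": 0,"dz": -1,"rx": 0,"ry": 0,"rz": 0},{"dx": 0,"dy": 0,"dz": -1,"rx": 0,"ry": 0,"rz": 0},{"dx": 0,"dy": 0,"dz": -0.6,"rx": 0,"ry": 0,"rz": 0},{"dx": 0,"dy": 0,"dz": -0.45,"rx": 0,"ry": 0,"rz": 0},{"dx": 0,"dy": 0,"dz": 0,"rx": 0,"ry": 0,"rz": 0},{"dx": 0,"dy": 0,"dz": 0,"rx": 0,"ry": 0,"rz": 0},{"dx": 0,"dy": 0,"dz": 0,"rx": 0,"ry": 0,"rz": 0},{"dx": 0,"dy": 0,"dz": 0,"rx": 0,"ry": 0,"rz": 0},{"dx": 0,"dy": 0,"dz": 0,"rx": 0,"ry": 0,"rz": 0}]}}

```text
t: 54.55
tcp_pos: [0.436, 0.0405, 0.0444]
tool_rot: [0.961, 0.275, 0.0, 0.0]
force: [-0.3, -0.4, 0.7]
finger_gap: 0.401
gripper_force: 0.0
```

Emit:
{"name": "move_arm", "arguments": {"targets": [{"dx": 0.236,"dy": -0.36,"dz": 0,"rx": 0,"ry": 0,"rz": 0.15},{"dx": 0.263,"dy": -0.34,"dz": 0,"rx": 0,"ry": 0,"rz": 0.15},{"dx": 0.289,"dy": -0.319,"dz": 0,"rx": 0,"ry": 0,"rz": 0.15},{"dx": 0.313,"dy": -0.295,"dz": 0,"rx": 0,"ry": 0,"rz": 0.15},{"dx": 0.336,"dy": -0.269,"dz": 0,"rx": 0,"ry": 0,"rz": 0.15},{"dx": 0.356,"dy": -0.242,"dz": 0,"rx": 0,"ry": 0,"rz": 0.15},{"dx": 0.374,"dy": -0.214,"dz": 0,"rx": 0,"ry": 0,"rz": 0.15},{"dx": 0.389,"dy": -0.184,"dz": 0,"rx": 0,"ry": 0,"rz": 0.15},{"dx": 0.402,"dy": -0.152,"dz": 0,"rx": 0,"ry": 0,"rz": 0.15},{"dx": 0.413,"dy": -0.12,"dz": 0,"rx": 0,"ry": 0,"rz": 0.15}], "claw": 28}}

```text
t: 55.8
tcp_pos: [0.5179, -0.0217, 0.0436]
tool_rot: [0.782, 0.623, -0.002, -0.002]
force: [-1.5, -1.1, -0.7]
finger_gap: 0.28
gripper_force: 1.1
```

Emit:
{"name": "move_arm", "arguments": {"targets": [{"dx": 0.421,"dy": -0.088,"dz": 0,"rx": 0,"ry": 0,"rz": 0.15},{"dx": 0.427,"dy": -0.054,"dz": 0,"rx": 0,"ry": 0,"rz": 0.15},{"dx": 0.43,"dy": -0.021,"dz": 0,"rx": 0,"ry": 0,"rz": 0.15},{"dx": 0.43,"dy": 0.013,"dz": 0,"rx": 0,"ry": 0,"rz": 0.15},{"dx": 0.428,"dy": 0.047,"dz": 0,"rx": 0,"ry": 0,"rz": 0.15},{"dx": 0.423,"dy": 0.08,"dz": 0,"rx": 0,"ry": 0,"rz": 0.15},{"dx": 0.415,"dy": 0.113,"dz": 0,"rx": 0,"ry": 0,"rz": 0.15},{"dx": 0.405,"dy": 0.145,"dz": 0,"rx": 0,"ry": 0,"rz": 0.15},{"dx": 0.392,"dy": 0.177,"dz": 0,"rx": 0,"ry": 0,"rz": 0.15},{"dx": 0.377,"dy": 0.207,"dz": 0,"rx": 0,"ry": 0,"rz": 0.15}]}}

```text
t: 57.05
tcp_pos: [0.6239, -0.0063, 0.044]
tool_rot: [0.484, 0.875, -0.0, -0.0]
force: [0.3, -0.3, -0.3]
finger_gap: 0.282
gripper_force: 0.0
```

Emit:
{"name": "move_arm", "arguments": {"targets": [{"dx": 0,"dy": 0,"dz": 0,"rx": 0,"ry": 0,"rz": 0},{"dx": 0,"dy": 0,"dz": 0,"rx": 0,"ry": 0,"rz": 0},{"dx": 0,"dy": 0,"dz": 0,"rx": 0,"ry": 0,"rz": 0},{"dx": 0,"dy": 0,"dz": 1,"rx": 0,"ry": 0,"rz": 0},{"dx": 0,"dy": 0,"dz": 1,"rx": 0,"ry": 0,"rz": 0},{"dx": 0,"dy": 0,"dz": 1,"rx": 0,"ry": 0,"rz": 0},{"dx": 0,"dy": 0,"dz": 1,"rx": 0,"ry": 0,"rz": 0},{"dx": 0,"dy": 0,"dz": 0,"rx": 0,"ry": 0,"rz": 0},{"dx": 0,"dy": 0,"dz": 0,"rx": 0,"ry": 0,"rz": 0},{"dx": 0,"dy": 0,"dz": 0,"rx": 0,"ry": 0,"rz": 0}], "claw": 50}}

```text
t: 58.3
tcp_pos: [0.6228, -0.0063, 0.1426]
tool_rot: [0.485, 0.874, -0.0, -0.001]
force: [-0.5, -0.7, -0.4]
finger_gap: 0.497
gripper_force: 0.0
```

Emit:
{"name": "move_arm", "arguments": {"targets": [{"dx": -0.2,"dy": 0.9,"dz": 1,"rx": 0,"ry": 0,"rz": -0.33},{"dx": -0.2,"dy": 0.9,"dz": 1,"rx": 0,"ry": 0,"rz": -0.33},{"dx": -0.2,"dy": 0.9,"dz": 1,"rx": 0,"ry": 0,"rz": -0.33},{"dx": -0.2,"dy": 0.9,"dz": 0.8,"rx": 0,"ry": 0,"rz": -0.33},{"dx": -0.2,"dy": 0.9,"dz": 0,"rx": 0,"ry": 0,"rz": -0.33},{"dx": -0.2,"dy": 0.9,"dz": 0,"rx": 0,"ry": 0,"rz": -0.33},{"dx": -0.2,"dy": 0.9,"dz": 0,"rx": 0,"ry": 0,"rz": -0.33},{"dx": -0.2,"dy": 0.9,"dz": 0,"rx": 0,"ry": 0,"rz": -0.33},{"dx": -0.3,"dy": 0.95,"dz": 0,"rx": 0,"ry": 0,"rz": -0.33},{"dx": 0,"dy": 0,"dz": 0,"rx": 0,"ry": 0,"rz": 0}], "claw": 0}}

```text
t: 59.55
tcp_pos: [0.5752, 0.1986, 0.2379]
tool_rot: [0.959, 0.285, -0.001, -0.0]
force: [0.5, 0.1, -0.1]
finger_gap: 0.004
gripper_force: 0.0
```

```bash
python3 - <<'E'
from h import *
s=snap('scene','s10.png');t=snap('top','t10.png');q=sensors.sense();print(q['t'],q['tcp_pos'],q['tool_rot'])
cv2.imwrite('pics/c10.png',np.hstack([cv2.resize(t[170:290,215:335],(400,400)),cv2.resize(s[180:330,290:440],(400,400))])[:,:,::-1])
E
```

```text
59.65 [0.57621132 0.19699157 0.23827446] [ 9.58719052e-01  2.84354171e-01 -6.56219226e-04  2.33445629e-04]
```

View pics/c10.png

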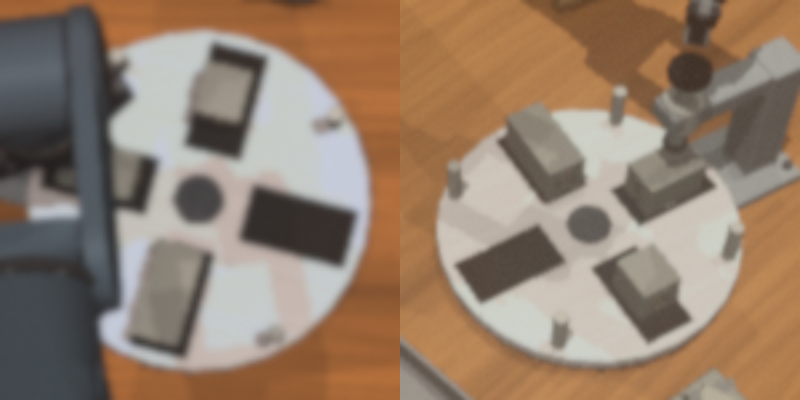

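The second turn is done: mid is under the plunger, short is on the +x side and long on -x. Pressing.

Emit:
{"name": "move_arm", "arguments": {"targets": [{"dx": 0,"dy": 0,"dz": -0.6,"rx": 0,"ry": 0,"rz": 0},{"dx": 0,"dy": 0,"dz": -0.5,"rx": 0,"ry": 0,"rz": 0},{"dx": 0,"dy": 0,"dz": -0.4,"rx": 0,"ry": 0,"rz": 0},{"dx": 0,"dy": 0,"dz": -0.3,"rx": 0,"ry": 0,"rz": 0},{"dx": 0,"dy": 0,"dz": -0.3,"rx": 0,"ry": 0,"rz": 0},{"dx": 0,"dy": 0,"dz": -0.2,"rx": 0,"ry": 0,"rz": 0},{"dx": 0,"dy": 0,"dz": -0.1,"rx": 0,"ry": 0,"rz": 0},{"dx": 0,"dy": 0,"dz": -0.06,"rx": 0,"ry": 0,"rz": 0},{"dx": 0,"dy": 0,"dz": -0.03,"rx": 0,"ry": 0,"rz": 0},{"dx": 0,"dy": 0,"dz": 0,"rx": 0,"ry": 0,"rz": 0}]}}

```text
t: 60.9
tcp_pos: [0.5761, 0.1965, 0.1781]
tool_rot: [0.959, 0.283, -0.0, 0.001]
force: [-3.5, -3.6, 9.9]
finger_gap: 0.002
gripper_force: 4.9
```

Emit:
{"name": "move_arm", "arguments": {"targets": [{"dx": 0,"dy": 0,"dz": -0.03,"rx": 0,"ry": 0,"rz": 0},{"dx": 0,"dy": 0,"dz": -0.02,"rx": 0,"ry": 0,"rz": 0},{"dx": 0,"dy": 0,"dz": 0,"rx": 0,"ry": 0,"rz": 0},{"dx": 0,"dy": 0,"dz": 0,"rx": 0,"ry": 0,"rz": 0},{"dx": 0,"dy": 0,"dz": 0,"rx": 0,"ry": 0,"rz": 0},{"dx": 0,"dy": 0,"dz": 0,"rx": 0,"ry": 0,"rz": 0},{"dx": 0,"dy": 0,"dz": 0,"rx": 0,"ry": 0,"rz": 0},{"dx": 0,"dy": 0,"dz": 0,"rx": 0,"ry": 0,"rz": 0},{"dx": 0,"dy": 0,"dz": 0,"rx": 0,"ry": 0,"rz": 0},{"dx": 0,"dy": 0,"dz": 0,"rx": 0,"ry": 0,"rz": 0}]}}

```text
t: 62.15
tcp_pos: [0.5761, 0.1965, 0.178]
tool_rot: [0.959, 0.283, -0.0, 0.001]
force: [-5.5, -4.0, 15.5]
finger_gap: -0.001
gripper_force: 7.7
```

Emit:
{"name": "move_arm", "arguments": {"targets": [{"dx": 0,"dy": 0,"dz": 0.4,"rx": 0,"ry": 0,"rz": 0},{"dx": 0,"dy": 0,"dz": 0.5,"rx": 0,"ry": 0,"rz": 0},{"dx": 0,"dy": 0,"dz": 0.7,"rx": 0,"ry": 0,"rz": 0},{"dx": 0,"dy": 0,"dz": 0.8,"rx": 0,"ry": 0,"rz": 0},{"dx": -0.93,"dy": -1,"dz": 0,"rx": 0,"ry": 0,"rz": -0.06},{"dx": -0.93,"dy": -1,"dz": 0,"rx": 0,"ry": 0,"rz": 0},{"dx": -0.93,"dy": -1,"dz": 0,"rx": 0,"ry": 0,"rz": 0},{"dx": -0.93,"dy": -1,"dz": 0,"rx": 0,"ry": 0,"rz": 0},{"dx": -0.93,"dy": -1,"dz": 0,"rx": 0,"ry": 0,"rz": 0},{"dx": -0.93,"dy": -1,"dz": 0,"rx": 0,"ry": 0,"rz": 0}]}}

```text
t: 63.4
tcp_pos: [0.4367, 0.0472, 0.2355]
tool_rot: [0.963, 0.268, 0.001, -0.0]
force: [1.1, -0.9, 0.3]
finger_gap: -0.001
gripper_force: 0.0
```

Emit:
{"name": "move_arm", "arguments": {"targets": [{"dx": 0,"dy": -0.25,"dz": -0.5,"rx": 0,"ry": 0,"rz": 0},{"dx": 0,"dy": 0,"dz": -1,"rx": 0,"ry": 0,"rz": 0},{"dx": 0,"dy": 0,"dz": -1,"rx": 0,"ry": 0,"rz": 0},{"dx": 0,"dy": 0,"dz": -1,"rx": 0,"ry": 0,"rz": 0},{"dx": 0,"dy": 0,"dz": 0,"rx": 0,"ry": 0,"rz": 0},{"dx": 0,"dy": 0,"dz": 0,"rx": 0,"ry": 0,"rz": 0},{"dx": 0,"dy": 0,"dz": 0,"rx": 0,"ry": 0,"rz": 0},{"dx": 0,"dy": 0,"dz": 0,"rx": 0,"ry": 0,"rz": 0},{"dx": 0,"dy": 0,"dz": 0,"rx": 0,"ry": 0,"rz": 0},{"dx": 0,"dy": 0,"dz": 0,"rx": 0,"ry": 0,"rz": 0}], "claw": 40}}

```text
t: 64.65
tcp_pos: [0.437, 0.0411, 0.1483]
tool_rot: [0.963, 0.268, 0.0, 0.0]
force: [0.5, -0.2, -0.4]
finger_gap: 0.399
gripper_force: 0.0
```

```bash
python3 - <<'E'
from h import *
t=snap('top','t11.png');w=snap('wrist','w11.png');
a=cv2.imread('pics/t9.png')
# compare short block (at A/+x) top centroid: report px of expected and measured
h=cv2.cvtColor(t,cv2.COLOR_RGB2HSV);R=t[:,:,0].astype(int);B=t[:,:,2].astype(int)
for nm,p in dict(short=[.6418,.0887,.07]).items():
    u,v=px('top',p);x,y=int(u),int(v);k=np.zeros((480,640),np.uint8)
    k[y-17:y+18,x-14:x+15]=((R>B)&(h[:,:,2]>70))[y-17:y+18,x-14:x+15]*255
    M=cv2.moments(k,True);print(nm,(u,v),M['m10']/M['m00'],M['m01']/M['m00'],M['m00'])
print(sensors.sense()['tcp_pos'])
cv2.imwrite('pics/c11.png',np.hstack([cv2.resize(t[170:290,215:335],(360,360)),cv2.resize(w,(430,360))])[:,:,::-1])
E
```

```text
short (np.float64(281.3026932100939), np.float64(196.8878501430642)) 282.49665924276167 194.78841870824053 449.0
[0.43688936 0.0411055  0.1481744 ]
```

View pics/c11.png

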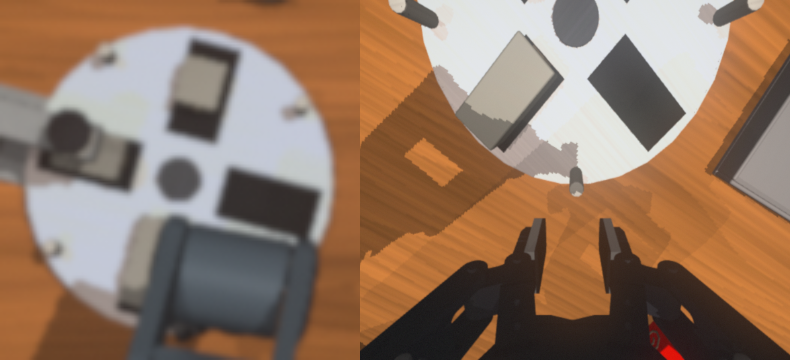

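Short is centred on the +x pad at crop (198,83), mid is still under the plunger, and the peg is between the fingers. Third turn.

Emit:
{"name": "move_arm", "arguments": {"targets": [{"dx": 0,"dy": -0.04,"dz": -1,"rx": 0,"ry": 0,"rz": 0},{"dx": 0,"dy": 0,"dz": -1,"rx": 0,"ry": 0,"rz": 0},{"dx": 0,"dy": 0,"dz": -1,"rx": 0,"ry": 0,"rz": 0},{"dx": 0,"dy": 0,"dz": -0.7,"rx": 0,"ry": 0,"rz": 0},{"dx": 0,"dy": 0,"dz": -0.45,"rx": 0,"ry": 0,"rz": 0},{"dx": 0,"dy": 0,"dz": 0,"rx": 0,"ry": 0,"rz": 0},{"dx": 0,"dy": 0,"dz": 0,"rx": 0,"ry": 0,"rz": 0},{"dx": 0,"dy": 0,"dz": 0,"rx": 0,"ry": 0,"rz": 0},{"dx": 0,"dy": 0,"dz": 0,"rx": 0,"ry": 0,"rz": 0},{"dx": 0,"dy": 0,"dz": 0,"rx": 0,"ry": 0,"rz": 0}]}}

```text
t: 66.0
tcp_pos: [0.437, 0.0401, 0.0446]
tool_rot: [0.963, 0.268, 0.0, 0.0]
force: [-0.1, -0.1, 0.2]
finger_gap: 0.398
gripper_force: 0.0
```

Emit:
{"name": "move_arm", "arguments": {"targets": [{"dx": 0.236,"dy": -0.36,"dz": 0,"rx": 0,"ry": 0,"rz": 0.15},{"dx": 0.263,"dy": -0.34,"dz": 0,"rx": 0,"ry": 0,"rz": 0.15},{"dx": 0.289,"dy": -0.319,"dz": 0,"rx": 0,"ry": 0,"rz": 0.15},{"dx": 0.313,"dy": -0.295,"dz": 0,"rx": 0,"ry": 0,"rz": 0.15},{"dx": 0.336,"dy": -0.269,"dz": 0,"rx": 0,"ry": 0,"rz": 0.15},{"dx": 0.356,"dy": -0.242,"dz": 0,"rx": 0,"ry": 0,"rz": 0.15},{"dx": 0.374,"dy": -0.214,"dz": 0,"rx": 0,"ry": 0,"rz": 0.15},{"dx": 0.389,"dy": -0.184,"dz": 0,"rx": 0,"ry": 0,"rz": 0.15},{"dx": 0.402,"dy": -0.152,"dz": 0,"rx": 0,"ry": 0,"rz": 0.15},{"dx": 0.413,"dy": -0.12,"dz": 0,"rx": 0,"ry": 0,"rz": 0.15}], "claw": 28}}

```text
t: 67.25
tcp_pos: [0.519, -0.0221, 0.0439]
tool_rot: [0.787, 0.617, -0.002, -0.002]
force: [-2.6, -0.9, 0.4]
finger_gap: 0.281
gripper_force: 1.0
```

Emit:
{"name": "move_arm", "arguments": {"targets": [{"dx": 0.421,"dy": -0.088,"dz": 0,"rx": 0,"ry": 0,"rz": 0.15},{"dx": 0.427,"dy": -0.054,"dz": 0,"rx": 0,"ry": 0,"rz": 0.15},{"dx": 0.43,"dy": -0.021,"dz": 0,"rx": 0,"ry": 0,"rz": 0.15},{"dx": 0.43,"dy": 0.013,"dz": 0,"rx": 0,"ry": 0,"rz": 0.15},{"dx": 0.428,"dy": 0.047,"dz": 0,"rx": 0,"ry": 0,"rz": 0.15},{"dx": 0.423,"dy": 0.08,"dz": 0,"rx": 0,"ry": 0,"rz": 0.15},{"dx": 0.415,"dy": 0.113,"dz": 0,"rx": 0,"ry": 0,"rz": 0.15},{"dx": 0.405,"dy": 0.145,"dz": 0,"rx": 0,"ry": 0,"rz": 0.15},{"dx": 0.392,"dy": 0.177,"dz": 0,"rx": 0,"ry": 0,"rz": 0.15},{"dx": 0.377,"dy": 0.207,"dz": 0,"rx": 0,"ry": 0,"rz": 0.15}]}}

```text
t: 68.5
tcp_pos: [0.6249, -0.0066, 0.0442]
tool_rot: [0.491, 0.871, -0.0, -0.0]
force: [-0.4, 0.5, -0.4]
finger_gap: 0.279
gripper_force: 0.0
```

Emit:
{"name": "move_arm", "arguments": {"targets": [{"dx": 0,"dy": 0,"dz": 0,"rx": 0,"ry": 0,"rz": 0},{"dx": 0,"dy": 0,"dz": 0,"rx": 0,"ry": 0,"rz": 0},{"dx": 0,"dy": 0,"dz": 0,"rx": 0,"ry": 0,"rz": 0},{"dx": 0,"dy": 0,"dz": 1,"rx": 0,"ry": 0,"rz": 0},{"dx": 0,"dy": 0,"dz": 1,"rx": 0,"ry": 0,"rz": 0},{"dx": 0,"dy": 0,"dz": 1,"rx": 0,"ry": 0,"rz": 0},{"dx": 0,"dy": 0,"dz": 1,"rx": 0,"ry": 0,"rz": 0},{"dx": 0,"dy": 0,"dz": 0,"rx": 0,"ry": 0,"rz": 0},{"dx": 0,"dy": 0,"dz": 0,"rx": 0,"ry": 0,"rz": 0},{"dx": 0,"dy": 0,"dz": 0,"rx": 0,"ry": 0,"rz": 0}], "claw": 50}}

```text
t: 69.75
tcp_pos: [0.6238, -0.0067, 0.1428]
tool_rot: [0.492, 0.871, -0.0, -0.001]
force: [0.4, -0.3, -0.1]
finger_gap: 0.505
gripper_force: 0.0
```

Emit:
{"name": "move_arm", "arguments": {"targets": [{"dx": -0.2,"dy": 0.9,"dz": 1,"rx": 0,"ry": 0,"rz": -0.33},{"dx": -0.2,"dy": 0.9,"dz": 1,"rx": 0,"ry": 0,"rz": -0.33},{"dx": -0.2,"dy": 0.9,"dz": 1,"rx": 0,"ry": 0,"rz": -0.33},{"dx": -0.2,"dy": 0.9,"dz": 0.8,"rx": 0,"ry": 0,"rz": -0.33},{"dx": -0.2,"dy": 0.9,"dz": 0,"rx": 0,"ry": 0,"rz": -0.33},{"dx": -0.2,"dy": 0.9,"dz": 0,"rx": 0,"ry": 0,"rz": -0.33},{"dx": -0.2,"dy": 0.9,"dz": 0,"rx": 0,"ry": 0,"rz": -0.33},{"dx": -0.2,"dy": 0.9,"dz": 0,"rx": 0,"ry": 0,"rz": -0.33},{"dx": -0.3,"dy": 0.95,"dz": 0,"rx": 0,"ry": 0,"rz": -0.33},{"dx": 0,"dy": 0,"dz": 0,"rx": 0,"ry": 0,"rz": 0}], "claw": 0}}

```text
t: 71.0
tcp_pos: [0.5762, 0.1982, 0.2381]
tool_rot: [0.961, 0.277, -0.001, -0.0]
force: [-0.8, -0.9, 0.7]
finger_gap: 0.001
gripper_force: 0.0
```

```bash
python3 - <<'E'
from h import *
s=snap('scene','s12.png');q=sensors.sense();print(q['t'],q['tcp_pos'],q['tool_rot'])
def where(s,p):
    h=cv2.cvtColor(s,cv2.COLOR_RGB2HSV);u,v=map(int,px('scene',p))
    return s[v,u]
# empty pad should now be at +x: dark; blocks elsewhere
for n,p in dict(px_=[.6418,.0887,.026],mx=[.4672,.1323,.07],my=[.5327,.0232,.07],pl=[.56,.135,.026]).items(): print(n,where(s,p),px('scene',p))
E
```

```text
71.05 [0.57678115 0.19719536 0.23832043] [ 9.60745499e-01  2.77429674e-01 -9.14905486e-04  1.57950103e-04]
px_ [86 77 69] [379.59459593 289.09672899]
mx [140 132 117] [343.14354218 229.64717309]
my [153 147 131] [331.070147   267.84374031]
pl [192 182 172] [368.08072646 259.4515882 ]
```

Colours are as expected: the empty pad is on +x and blocks stand at -x and -y. Press the short block.

Emit:
{"name": "move_arm", "arguments": {"targets": [{"dx": 0,"dy": 0,"dz": -0.6,"rx": 0,"ry": 0,"rz": 0},{"dx": 0,"dy": 0,"dz": -0.5,"rx": 0,"ry": 0,"rz": 0},{"dx": 0,"dy": 0,"dz": -0.4,"rx": 0,"ry": 0,"rz": 0},{"dx": 0,"dy": 0,"dz": -0.3,"rx": 0,"ry": 0,"rz": 0},{"dx": 0,"dy": 0,"dz": -0.3,"rx": 0,"ry": 0,"rz": 0},{"dx": 0,"dy": 0,"dz": -0.2,"rx": 0,"ry": 0,"rz": 0},{"dx": 0,"dy": 0,"dz": -0.1,"rx": 0,"ry": 0,"rz": 0},{"dx": 0,"dy": 0,"dz": -0.06,"rx": 0,"ry": 0,"rz": 0},{"dx": 0,"dy": 0,"dz": -0.04,"rx": 0,"ry": 0,"rz": 0},{"dx": 0,"dy": 0,"dz": 0,"rx": 0,"ry": 0,"rz": 0}]}}

```text
t: 72.3
tcp_pos: [0.577, 0.1961, 0.178]
tool_rot: [0.961, 0.276, -0.0, 0.001]
force: [-3.2, -4.0, 9.7]
finger_gap: 0.003
gripper_force: 4.9
```

Emit:
{"name": "move_arm", "arguments": {"targets": [{"dx": 0,"dy": 0,"dz": -0.03,"rx": 0,"ry": 0,"rz": 0},{"dx": 0,"dy": 0,"dz": -0.02,"rx": 0,"ry": 0,"rz": 0},{"dx": 0,"dy": 0,"dz": 0,"rx": 0,"ry": 0,"rz": 0},{"dx": 0,"dy": 0,"dz": 0,"rx": 0,"ry": 0,"rz": 0},{"dx": 0,"dy": 0,"dz": 0,"rx": 0,"ry": 0,"rz": 0},{"dx": 0,"dy": 0,"dz": 0,"rx": 0,"ry": 0,"rz": 0},{"dx": 0,"dy": 0,"dz": 0,"rx": 0,"ry": 0,"rz": 0},{"dx": 0,"dy": 0,"dz": 0,"rx": 0,"ry": 0,"rz": 0},{"dx": 0,"dy": 0,"dz": 0,"rx": 0,"ry": 0,"rz": 0},{"dx": 0,"dy": 0,"dz": 0,"rx": 0,"ry": 0,"rz": 0}]}}

```text
t: 73.55
tcp_pos: [0.5771, 0.1961, 0.178]
tool_rot: [0.961, 0.276, -0.0, 0.001]
force: [-5.6, -3.6, 15.8]
finger_gap: -0.001
gripper_force: 7.7
```

Emit:
{"name": "move_arm", "arguments": {"targets": [{"dx": 0,"dy": 0,"dz": 0.4,"rx": 0,"ry": 0,"rz": 0},{"dx": 0,"dy": 0,"dz": 0.5,"rx": 0,"ry": 0,"rz": 0},{"dx": 0,"dy": 0,"dz": 0.7,"rx": 0,"ry": 0,"rz": 0},{"dx": 0,"dy": 0,"dz": 0.8,"rx": 0,"ry": 0,"rz": 0},{"dx": -0.93,"dy": -1,"dz": 0,"rx": 0,"ry": 0,"rz": -0.03},{"dx": -0.93,"dy": -1,"dz": 0,"rx": 0,"ry": 0,"rz": 0},{"dx": -0.93,"dy": -1,"dz": 0,"rx": 0,"ry": 0,"rz": 0},{"dx": -0.93,"dy": -1,"dz": 0,"rx": 0,"ry": 0,"rz": 0},{"dx": -0.93,"dy": -1,"dz": 0,"rx": 0,"ry": 0,"rz": 0},{"dx": -0.93,"dy": -1,"dz": 0,"rx": 0,"ry": 0,"rz": 0}]}}

```text
t: 74.8
tcp_pos: [0.4377, 0.0467, 0.2355]
tool_rot: [0.963, 0.268, 0.001, -0.0]
force: [-0.4, 0.5, -0.7]
finger_gap: 0.001
gripper_force: 0.0
```

Emit:
{"name": "move_arm", "arguments": {"targets": [{"dx": 0,"dy": -0.25,"dz": -0.5,"rx": 0,"ry": 0,"rz": 0},{"dx": 0,"dy": 0,"dz": -1,"rx": 0,"ry": 0,"rz": 0},{"dx": 0,"dy": 0,"dz": -1,"rx": 0,"ry": 0,"rz": 0},{"dx": 0,"dy": 0,"dz": -1,"rx": 0,"ry": 0,"rz": 0},{"dx": 0,"dy": 0,"dz": 0,"rx": 0,"ry": 0,"rz": 0},{"dx": 0,"dy": 0,"dz": 0,"rx": 0,"ry": 0,"rz": 0},{"dx": 0,"dy": 0,"dz": 0,"rx": 0,"ry": 0,"rz": 0},{"dx": 0,"dy": 0,"dz": 0,"rx": 0,"ry": 0,"rz": 0},{"dx": 0,"dy": 0,"dz": 0,"rx": 0,"ry": 0,"rz": 0},{"dx": 0,"dy": 0,"dz": 0,"rx": 0,"ry": 0,"rz": 0}], "claw": 40}}

```text
t: 76.05
tcp_pos: [0.4379, 0.0407, 0.1483]
tool_rot: [0.963, 0.268, 0.0, 0.0]
force: [-0.2, 0.0, -0.3]
finger_gap: 0.405
gripper_force: 0.0
```

Fourth turn, to bring the short block out from under the plunger.

Emit:
{"name": "move_arm", "arguments": {"targets": [{"dx": -0.04,"dy": -0.04,"dz": -1,"rx": 0,"ry": 0,"rz": 0},{"dx": 0,"dy": 0,"dz": -1,"rx": 0,"ry": 0,"rz": 0},{"dx": 0,"dy": 0,"dz": -1,"rx": 0,"ry": 0,"rz": 0},{"dx": 0,"dy": 0,"dz": -0.7,"rx": 0,"ry": 0,"rz": 0},{"dx": 0,"dy": 0,"dz": -0.45,"rx": 0,"ry": 0,"rz": 0},{"dx": 0,"dy": 0,"dz": 0,"rx": 0,"ry": 0,"rz": 0},{"dx": 0,"dy": 0,"dz": 0,"rx": 0,"ry": 0,"rz": 0},{"dx": 0,"dy": 0,"dz": 0,"rx": 0,"ry": 0,"rz": 0},{"dx": 0,"dy": 0,"dz": 0,"rx": 0,"ry": 0,"rz": 0},{"dx": 0,"dy": 0,"dz": 0,"rx": 0,"ry": 0,"rz": 0}]}}

```text
t: 77.3
tcp_pos: [0.437, 0.0397, 0.0446]
tool_rot: [0.963, 0.268, 0.0, 0.0]
force: [-0.7, -0.3, 0.5]
finger_gap: 0.402
gripper_force: 0.0
```

Emit:
{"name": "move_arm", "arguments": {"targets": [{"dx": 0.236,"dy": -0.36,"dz": 0,"rx": 0,"ry": 0,"rz": 0.15},{"dx": 0.263,"dy": -0.34,"dz": 0,"rx": 0,"ry": 0,"rz": 0.15},{"dx": 0.289,"dy": -0.319,"dz": 0,"rx": 0,"ry": 0,"rz": 0.15},{"dx": 0.313,"dy": -0.295,"dz": 0,"rx": 0,"ry": 0,"rz": 0.15},{"dx": 0.336,"dy": -0.269,"dz": 0,"rx": 0,"ry": 0,"rz": 0.15},{"dx": 0.356,"dy": -0.242,"dz": 0,"rx": 0,"ry": 0,"rz": 0.15},{"dx": 0.374,"dy": -0.214,"dz": 0,"rx": 0,"ry": 0,"rz": 0.15},{"dx": 0.389,"dy": -0.184,"dz": 0,"rx": 0,"ry": 0,"rz": 0.15},{"dx": 0.402,"dy": -0.152,"dz": 0,"rx": 0,"ry": 0,"rz": 0.15},{"dx": 0.413,"dy": -0.12,"dz": 0,"rx": 0,"ry": 0,"rz": 0.15}], "claw": 28}}

```text
t: 78.55
tcp_pos: [0.519, -0.0225, 0.0439]
tool_rot: [0.787, 0.617, -0.002, -0.002]
force: [-3.1, -0.9, -0.7]
finger_gap: 0.279
gripper_force: 1.0
```

Emit:
{"name": "move_arm", "arguments": {"targets": [{"dx": 0.421,"dy": -0.088,"dz": 0,"rx": 0,"ry": 0,"rz": 0.15},{"dx": 0.427,"dy": -0.054,"dz": 0,"rx": 0,"ry": 0,"rz": 0.15},{"dx": 0.43,"dy": -0.021,"dz": 0,"rx": 0,"ry": 0,"rz": 0.15},{"dx": 0.43,"dy": 0.013,"dz": 0,"rx": 0,"ry": 0,"rz": 0.15},{"dx": 0.428,"dy": 0.047,"dz": 0,"rx": 0,"ry": 0,"rz": 0.15},{"dx": 0.423,"dy": 0.08,"dz": 0,"rx": 0,"ry": 0,"rz": 0.15},{"dx": 0.415,"dy": 0.113,"dz": 0,"rx": 0,"ry": 0,"rz": 0.15},{"dx": 0.405,"dy": 0.145,"dz": 0,"rx": 0,"ry": 0,"rz": 0.15},{"dx": 0.392,"dy": 0.177,"dz": 0,"rx": 0,"ry": 0,"rz": 0.15},{"dx": 0.377,"dy": 0.207,"dz": 0,"rx": 0,"ry": 0,"rz": 0.15}]}}

```text
t: 79.8
tcp_pos: [0.6248, -0.007, 0.0442]
tool_rot: [0.491, 0.871, -0.0, -0.0]
force: [0.1, -0.1, -0.6]
finger_gap: 0.281
gripper_force: 0.0
```

Emit:
{"name": "move_arm", "arguments": {"targets": [{"dx": 0,"dy": 0,"dz": 0,"rx": 0,"ry": 0,"rz": 0},{"dx": 0,"dy": 0,"dz": 0,"rx": 0,"ry": 0,"rz": 0},{"dx": 0,"dy": 0,"dz": 0,"rx": 0,"ry": 0,"rz": 0},{"dx": 0,"dy": 0,"dz": 1,"rx": 0,"ry": 0,"rz": 0},{"dx": 0,"dy": 0,"dz": 1,"rx": 0,"ry": 0,"rz": 0},{"dx": 0,"dy": 0,"dz": 1,"rx": 0,"ry": 0,"rz": 0},{"dx": 0,"dy": 0,"dz": 1,"rx": 0,"ry": 0,"rz": 0},{"dx": 0,"dy": 0,"dz": 0,"rx": 0,"ry": 0,"rz": 0},{"dx": 0,"dy": 0,"dz": 0,"rx": 0,"ry": 0,"rz": 0},{"dx": 0,"dy": 0,"dz": 0,"rx": 0,"ry": 0,"rz": 0}], "claw": 50}}

```text
t: 81.05
tcp_pos: [0.6238, -0.0071, 0.1429]
tool_rot: [0.492, 0.871, -0.0, -0.001]
force: [-0.5, 0.4, -0.8]
finger_gap: 0.5
gripper_force: 0.0
```

```bash
python3 - <<'E'
from h import *
m=cams.camera_model('wrist');w=snap('wrist','w13.png');s=snap('scene','s13.png');t=snap('top','t13.png');np.save('m13.npy',m,allow_pickle=True);q=sensors.sense();print(q['t'],q['tcp_pos'],q['tool_rot'],q['q'])
for n,p in dict(A=[.6418,.0887,.026],B=[.5327,.0232,.026],peg=[.625,-.006,.076]).items(): print(n,px('wrist',p,m)*.6875)
cv2.imwrite('pics/c13.png',np.hstack([cv2.resize(w,(440,330)),cv2.resize(s[180:330,290:440],(330,330))])[:,:,::-1])
E
```

```text
81.2 [ 0.62424614 -0.0071268   0.143256  ] [ 4.91914172e-01  8.70643143e-01 -3.16118319e-04 -9.30126526e-04] [-1.90166152e-01  6.32889552e-01  1.51137004e+00 -8.16939954e-06
  9.99297802e-01 -7.32383584e-01]
A [282.30841226  90.05679094]
B [153.83805473  90.03329659]
peg [218.51524131 176.35263624]
```

View pics/c13.png

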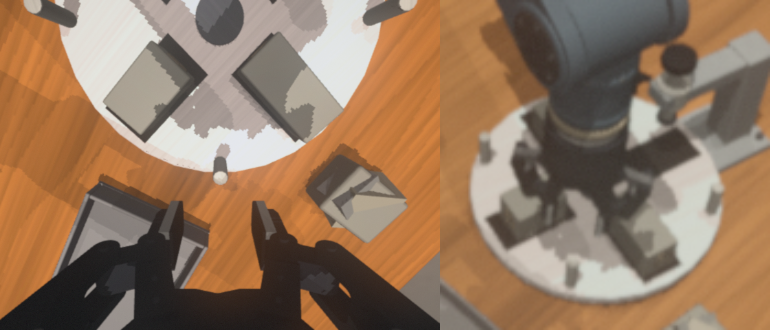

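The table is back at its start orientation: short on -x, mid on -y (crop (155,90)), long on +x (crop (290,90)). The plunger is up. Unloading begins with long.

Emit:
{"name": "move_arm", "arguments": {"targets": [{"dx": 0.16,"dy": 0.94,"dz": 0,"rx": 0,"ry": 0,"rz": 0.3},{"dx": 0.16,"dy": 0.94,"dz": 0,"rx": 0,"ry": 0,"rz": 0.3},{"dx": 0.16,"dy": 0.94,"dz": 0,"rx": 0,"ry": 0,"rz": 0.3},{"dx": 0.16,"dy": 0.94,"dz": 0,"rx": 0,"ry": 0,"rz": 0.3},{"dx": 0,"dy": 0,"dz": 0,"rx": 0,"ry": 0,"rz": 0.3},{"dx": 0,"dy": 0,"dz": 0,"rx": 0,"ry": 0,"rz": 0},{"dx": 0,"dy": 0,"dz": 0,"rx": 0,"ry": 0,"rz": 0},{"dx": 0,"dy": 0,"dz": -1,"rx": 0,"ry": 0,"rz": 0},{"dx": 0,"dy": 0,"dz": -1,"rx": 0,"ry": 0,"rz": 0},{"dx": 0,"dy": 0,"dz": -0.5,"rx": 0,"ry": 0,"rz": 0}], "claw": 90}}

```text
t: 82.45
tcp_pos: [0.64, 0.0864, 0.0804]
tool_rot: [0.122, 0.992, -0.0, -0.001]
force: [0.0, -0.4, -0.6]
finger_gap: 0.901
gripper_force: 0.0
```

Emit:
{"name": "move_arm", "arguments": {"targets": [{"dx": 0,"dy": 0,"dz": -0.8,"rx": 0,"ry": 0,"rz": 0},{"dx": 0,"dy": 0,"dz": -0.7,"rx": 0,"ry": 0,"rz": 0},{"dx": 0,"dy": 0,"dz": -0.36,"rx": 0,"ry": 0,"rz": 0},{"dx": 0,"dy": 0,"dz": 0,"rx": 0,"ry": 0,"rz": 0},{"dx": 0,"dy": 0,"dz": 0,"rx": 0,"ry": 0,"rz": 0},{"dx": 0,"dy": 0,"dz": 0,"rx": 0,"ry": 0,"rz": 0},{"dx": 0,"dy": 0,"dz": 0,"rx": 0,"ry": 0,"rz": 0},{"dx": 0,"dy": 0,"dz": 0,"rx": 0,"ry": 0,"rz": 0},{"dx": 0,"dy": 0,"dz": 0,"rx": 0,"ry": 0,"rz": 0},{"dx": 0,"dy": 0,"dz": 0,"rx": 0,"ry": 0,"rz": 0}]}}

```text
t: 83.7
tcp_pos: [0.6408, 0.0868, 0.0353]
tool_rot: [0.121, 0.993, 0.0, -0.0]
force: [0.3, 0.2, 0.1]
finger_gap: 0.898
gripper_force: 0.0
```

Emit:
{"name": "move_arm", "arguments": {"targets": [{"dx": 0,"dy": 0,"dz": 0,"rx": 0,"ry": 0,"rz": 0},{"dx": 0,"dy": 0,"dz": 0,"rx": 0,"ry": 0,"rz": 0},{"dx": 0,"dy": 0,"dz": 0,"rx": 0,"ry": 0,"rz": 0},{"dx": 0,"dy": 0,"dz": 0,"rx": 0,"ry": 0,"rz": 0},{"dx": 0,"dy": 0,"dz": 0,"rx": 0,"ry": 0,"rz": 0},{"dx": 0,"dy": 0,"dz": 0.6,"rx": 0,"ry": 0,"rz": 0},{"dx": 0,"dy": 0,"dz": 1,"rx": 0,"ry": 0,"rz": 0},{"dx": 0,"dy": 0,"dz": 1,"rx": 0,"ry": 0,"rz": 0},{"dx": 0,"dy": 0,"dz": 1,"rx": 0,"ry": 0,"rz": 0},{"dx": 0,"dy": 0,"dz": 0,"rx": 0,"ry": 0,"rz": 0}], "claw": 0, "newtons": 70}}

```text
t: 84.95
tcp_pos: [0.6419, 0.0867, 0.1273]
tool_rot: [0.121, 0.993, 0.0, 0.002]
force: [0.8, 0.7, -4.9]
finger_gap: 0.481
gripper_force: 71.7
```

Emit:
{"name": "move_arm", "arguments": {"targets": [{"dx": -0.09,"dy": -0.97,"dz": 0,"rx": 0,"ry": 0,"rz": 0},{"dx": -0.09,"dy": -0.97,"dz": 0,"rx": 0,"ry": 0,"rz": 0.2},{"dx": -0.09,"dy": -0.97,"dz": 0,"rx": 0,"ry": 0,"rz": 0.2},{"dx": -0.09,"dy": -0.97,"dz": 0,"rx": 0,"ry": 0,"rz": 0.17},{"dx": -0.09,"dy": -0.97,"dz": 0,"rx": 0,"ry": 0,"rz": 0},{"dx": -0.09,"dy": -0.97,"dz": 0,"rx": 0,"ry": 0,"rz": 0},{"dx": -0.09,"dy": -0.97,"dz": 0,"rx": 0,"ry": 0,"rz": 0},{"dx": -0.09,"dy": -0.97,"dz": 0,"rx": 0,"ry": 0,"rz": 0},{"dx": -0.09,"dy": -0.97,"dz": 0,"rx": 0,"ry": 0,"rz": 0},{"dx": -0.09,"dy": -0.97,"dz": 0,"rx": 0,"ry": 0,"rz": 0}]}}

```text
t: 86.2
tcp_pos: [0.617, -0.1562, 0.1237]
tool_rot: [-0.028, 1.0, 0.001, -0.002]
force: [1.0, 0.5, -4.8]
finger_gap: 0.482
gripper_force: 71.8
```

Emit:
{"name": "move_arm", "arguments": {"targets": [{"dx": -0.09,"dy": -0.97,"dz": 0,"rx": 0,"ry": 0,"rz": 0},{"dx": -0.09,"dy": -0.97,"dz": 0,"rx": 0,"ry": 0,"rz": 0},{"dx": -0.09,"dy": -0.97,"dz": 0,"rx": 0,"ry": 0,"rz": 0},{"dx": -0.09,"dy": -0.97,"dz": 0,"rx": 0,"ry": 0,"rz": 0},{"dx": -0.09,"dy": -0.97,"dz": 0,"rx": 0,"ry": 0,"rz": 0},{"dx": -0.09,"dy": -0.97,"dz": 0,"rx": 0,"ry": 0,"rz": 0},{"dx": -0.09,"dy": -0.97,"dz": 0,"rx": 0,"ry": 0,"rz": 0},{"dx": -0.09,"dy": -0.97,"dz": 0,"rx": 0,"ry": 0,"rz": 0},{"dx": 0,"dy": 0,"dz": 0,"rx": 0,"ry": 0,"rz": 0},{"dx": 0,"dy": 0,"dz": 0,"rx": 0,"ry": 0,"rz": 0}]}}

```text
t: 87.45
tcp_pos: [0.6, -0.3494, 0.125]
tool_rot: [-0.027, 1.0, 0.001, -0.0]
force: [0.2, 0.1, -3.9]
finger_gap: 0.479
gripper_force: 71.9
```

```bash
python3 - <<'E'
from h import *
# tray from an early wrist picture taken above it (w1): triangulation-free, rim corners at z=.036; cross-check from top0
m=np.load('m1.npy',allow_pickle=True).item()
for p in((404,256),(433,362),(214,424)): print('w1 rim',np.round(pl('wrist',*p,.036,m),3))
q=sensors.sense();print(q['tcp_pos'],q['tool_rot'],q['finger_gap'])
t=snap('top','t14.png');h=cv2.cvtColor(cv2.imread('pics/top0.png'),cv2.COLOR_BGR2HSV)
k=np.zeros((480,640),np.uint8);k[180:256,338:466]=(h[180:256,338:466,1]<100)*255
c=max(cv2.findContours(k,0,1)[0],key=cv2.contourArea);b=cv2.boxPoints(cv2.minAreaRect(c));print(np.round([pl('top',*p,.036) for p in b],3).tolist())
E
```

```text
w1 rim [ 0.51  -0.115  0.036]
w1 rim [ 0.658 -0.106  0.036]
w1 rim [ 0.679 -0.402  0.036]
[ 0.59999544 -0.34944258  0.12500159] [-2.74939587e-02  9.99621728e-01  6.23778046e-04 -3.05810125e-04] 0.47913725073517993
[[0.665, -0.099, 0.036], [0.683, -0.414, 0.036], [0.53, -0.419, 0.036], [0.513, -0.107, 0.036]]
```

Emit:
{"name": "move_arm", "arguments": {"targets": [{"dx": 0,"dy": 0,"dz": -1,"rx": 0,"ry": 0,"rz": 0},{"dx": 0,"dy": 0,"dz": -1,"rx": 0,"ry": 0,"rz": 0},{"dx": 0,"dy": 0,"dz": -1,"rx": 0,"ry": 0,"rz": 0},{"dx": 0,"dy": 0,"dz": -0.7,"rx": 0,"ry": 0,"rz": 0},{"dx": 0,"dy": 0,"dz": -0.4,"rx": 0,"ry": 0,"rz": 0},{"dx": 0,"dy": 0,"dz": -0.26,"rx": 0,"ry": 0,"rz": 0},{"dx": 0,"dy": 0,"dz": 0,"rx": 0,"ry": 0,"rz": 0},{"dx": 0,"dy": 0,"dz": 0,"rx": 0,"ry": 0,"rz": 0},{"dx": 0,"dy": 0,"dz": 0,"rx": 0,"ry": 0,"rz": 0},{"dx": 0,"dy": 0,"dz": 0,"rx": 0,"ry": 0,"rz": 0}]}}

```text
t: 88.75
tcp_pos: [0.6005, -0.3499, 0.0168]
tool_rot: [-0.028, 1.0, -0.0, 0.0]
force: [0.6, -0.7, -5.1]
finger_gap: 0.482
gripper_force: 72.1
```

Emit:
{"name": "move_arm", "arguments": {"targets": [{"dx": 0,"dy": 0,"dz": 0,"rx": 0,"ry": 0,"rz": 0},{"dx": 0,"dy": 0,"dz": 0,"rx": 0,"ry": 0,"rz": 0},{"dx": 0,"dy": 0,"dz": 0,"rx": 0,"ry": 0,"rz": 0},{"dx": 0,"dy": 0,"dz": 0.4,"rx": 0,"ry": 0,"rz": 0},{"dx": 0,"dy": 0,"dz": 1,"rx": 0,"ry": 0,"rz": 0},{"dx": 0,"dy": 0,"dz": 1,"rx": 0,"ry": 0,"rz": 0},{"dx": 0,"dy": 0,"dz": 1,"rx": 0,"ry": 0,"rz": 0},{"dx": 0,"dy": 0,"dz": 1,"rx": 0,"ry": 0,"rz": 0},{"dx": 0,"dy": 0,"dz": 0.6,"rx": 0,"ry": 0,"rz": 0},{"dx": 0,"dy": 0,"dz": 0,"rx": 0,"ry": 0,"rz": 0}], "claw": 70}}

```text
t: 90.0
tcp_pos: [0.6011, -0.3502, 0.1431]
tool_rot: [-0.028, 1.0, -0.001, 0.001]
force: [0.4, -0.2, -1.1]
finger_gap: 0.703
gripper_force: 0.0
```

Emit:
{"name": "move_arm", "arguments": {"targets": [{"dx": -0.17,"dy": 0.93,"dz": 0,"rx": 0,"ry": 0,"rz": -0.325},{"dx": -0.17,"dy": 0.93,"dz": 0,"rx": 0,"ry": 0,"rz": -0.325},{"dx": -0.17,"dy": 0.93,"dz": 0,"rx": 0,"ry": 0,"rz": -0.325},{"dx": -0.17,"dy": 0.93,"dz": 0,"rx": 0,"ry": 0,"rz": -0.325},{"dx": -0.17,"dy": 0.93,"dz": 0,"rx": 0,"ry": 0,"rz": -0.325},{"dx": -0.17,"dy": 0.93,"dz": 0,"rx": 0,"ry": 0,"rz": -0.325},{"dx": -0.17,"dy": 0.93,"dz": 0,"rx": 0,"ry": 0,"rz": -0.325},{"dx": -0.17,"dy": 0.93,"dz": 0,"rx": 0,"ry": 0,"rz": -0.325},{"dx": -0.17,"dy": 0.93,"dz": 0,"rx": 0,"ry": 0,"rz": -0.325},{"dx": -0.17,"dy": 0.93,"dz": 0,"rx": 0,"ry": 0,"rz": -0.325}], "claw": 90}}

```text
t: 91.25
tcp_pos: [0.5568, -0.1161, 0.1401]
tool_rot: [0.735, 0.678, -0.0, -0.001]
force: [0.1, -0.2, -0.5]
finger_gap: 0.896
gripper_force: 0.0
```

Emit:
{"name": "move_arm", "arguments": {"targets": [{"dx": -0.17,"dy": 0.93,"dz": 0,"rx": 0,"ry": 0,"rz": -0.325},{"dx": -0.17,"dy": 0.93,"dz": 0,"rx": 0,"ry": 0,"rz": 0},{"dx": -0.17,"dy": 0.93,"dz": 0,"rx": 0,"ry": 0,"rz": 0},{"dx": -0.17,"dy": 0.93,"dz": 0,"rx": 0,"ry": 0,"rz": 0},{"dx": -0.17,"dy": 0.93,"dz": 0,"rx": 0,"ry": 0,"rz": 0},{"dx": -0.17,"dy": 0.93,"dz": 0,"rx": 0,"ry": 0,"rz": 0},{"dx": 0,"dy": 0,"dz": 0,"rx": 0,"ry": 0,"rz": 0},{"dx": 0,"dy": 0,"dz": 0,"rx": 0,"ry": 0,"rz": 0},{"dx": 0,"dy": 0,"dz": -1,"rx": 0,"ry": 0,"rz": 0},{"dx": 0,"dy": 0,"dz": -1,"rx": 0,"ry": 0,"rz": 0}]}}

```text
t: 92.5
tcp_pos: [0.5332, 0.0212, 0.091]
tool_rot: [0.789, 0.615, 0.001, 0.001]
force: [0.1, 0.2, 0.8]
finger_gap: 0.9
gripper_force: 0.0
```

```bash
python3 - <<'E'
from h import *
q=sensors.sense();print(q['tcp_pos'],q['tool_rot'],q['q'][5])
t=snap('top','t15.png');h=cv2.cvtColor(t,cv2.COLOR_RGB2HSV)
# long in the tray: bright top face vs tray floor
k=np.zeros((480,640),np.uint8);u,v=map(int,px('top',[.6,-.35,.049]));print('exp',u,v)
print(t[v-22:v+23:3,u].mean(1).astype(int),t[v,u-30:u+31:3].mean(1).astype(int),t[v,u],t[v,u-22])
E
```

```text
[0.53317748 0.0211585  0.0909974 ] [7.88509778e-01 6.15021508e-01 5.33338994e-04 7.68441871e-04] 0.07648858219261843
exp 432 216
[116 143 141 139 151 152 152 151 152 152 152 153 152  82 137] [143 143 143 143 143 142  97  69 120 152 152 152 153 146 143 117  73  98
 105 104 103] [163 154 140] [150 142 137]
```

Emit:
{"name": "move_arm", "arguments": {"targets": [{"dx": 0,"dy": 0.06,"dz": -1,"rx": 0,"ry": 0,"rz": 0},{"dx": 0,"dy": 0,"dz": -0.7,"rx": 0,"ry": 0,"rz": 0},{"dx": 0,"dy": 0,"dz": -0.5,"rx": 0,"ry": 0,"rz": 0},{"dx": 0,"dy": 0,"dz": 0,"rx": 0,"ry": 0,"rz": 0},{"dx": 0,"dy": 0,"dz": 0,"rx": 0,"ry": 0,"rz": 0},{"dx": 0,"dy": 0,"dz": 0,"rx": 0,"ry": 0,"rz": 0},{"dx": 0,"dy": 0,"dz": 0,"rx": 0,"ry": 0,"rz": 0},{"dx": 0,"dy": 0,"dz": 0,"rx": 0,"ry": 0,"rz": 0},{"dx": 0,"dy": 0,"dz": 0,"rx": 0,"ry": 0,"rz": 0},{"dx": 0,"dy": 0,"dz": 0,"rx": 0,"ry": 0,"rz": 0}]}}

```text
t: 93.8
tcp_pos: [0.5323, 0.0239, 0.0363]
tool_rot: [0.788, 0.615, 0.0, -0.0]
force: [-0.4, -0.8, 0.3]
finger_gap: 0.903
gripper_force: 0.0
```

Emit:
{"name": "move_arm", "arguments": {"targets": [{"dx": 0,"dy": 0,"dz": 0,"rx": 0,"ry": 0,"rz": 0},{"dx": 0,"dy": 0,"dz": 0,"rx": 0,"ry": 0,"rz": 0},{"dx": 0,"dy": 0,"dz": 0,"rx": 0,"ry": 0,"rz": 0},{"dx": 0,"dy": 0,"dz": 0,"rx": 0,"ry": 0,"rz": 0},{"dx": 0,"dy": 0,"dz": 0,"rx": 0,"ry": 0,"rz": 0},{"dx": 0,"dy": 0,"dz": 0.6,"rx": 0,"ry": 0,"rz": 0},{"dx": 0,"dy": 0,"dz": 1,"rx": 0,"ry": 0,"rz": 0},{"dx": 0,"dy": 0,"dz": 1,"rx": 0,"ry": 0,"rz": 0},{"dx": 0,"dy": 0,"dz": 1,"rx": 0,"ry": 0,"rz": 0},{"dx": 0,"dy": 0,"dz": 0,"rx": 0,"ry": 0,"rz": 0}], "claw": 0, "newtons": 70}}

```text
t: 95.05
tcp_pos: [0.5329, 0.0238, 0.1278]
tool_rot: [0.788, 0.615, 0.001, 0.001]
force: [0.3, 0.0, -3.4]
finger_gap: 0.484
gripper_force: 71.6
```

Emit:
{"name": "move_arm", "arguments": {"targets": [{"dx": 0.215,"dy": -0.945,"dz": 0,"rx": 0,"ry": 0,"rz": 0},{"dx": 0.215,"dy": -0.945,"dz": 0,"rx": 0,"ry": 0,"rz": 0.19},{"dx": 0.215,"dy": -0.945,"dz": 0,"rx": 0,"ry": 0,"rz": 0.19},{"dx": 0.215,"dy": -0.945,"dz": 0,"rx": 0,"ry": 0,"rz": 0.19},{"dx": 0.215,"dy": -0.945,"dz": 0,"rx": 0,"ry": 0,"rz": 0},{"dx": 0.215,"dy": -0.945,"dz": 0,"rx": 0,"ry": 0,"rz": 0},{"dx": 0.215,"dy": -0.945,"dz": 0,"rx": 0,"ry": 0,"rz": 0},{"dx": 0.215,"dy": -0.945,"dz": 0,"rx": 0,"ry": 0,"rz": 0},{"dx": 0.215,"dy": -0.945,"dz": 0,"rx": 0,"ry": 0,"rz": 0},{"dx": 0.215,"dy": -0.945,"dz": 0,"rx": 0,"ry": 0,"rz": 0}]}}

```text
t: 96.3
tcp_pos: [0.5864, -0.214, 0.1263]
tool_rot: [0.688, 0.725, 0.0, 0.0]
force: [0.1, -0.5, -3.6]
finger_gap: 0.48
gripper_force: 71.2
```

Emit:
{"name": "move_arm", "arguments": {"targets": [{"dx": 0.215,"dy": -0.945,"dz": 0,"rx": 0,"ry": 0,"rz": 0},{"dx": 0.215,"dy": -0.945,"dz": 0,"rx": 0,"ry": 0,"rz": 0},{"dx": 0,"dy": 0,"dz": 0,"rx": 0,"ry": 0,"rz": 0},{"dx": 0,"dy": 0,"dz": -1,"rx": 0,"ry": 0,"rz": 0},{"dx": 0,"dy": 0,"dz": -1,"rx": 0,"ry": 0,"rz": 0},{"dx": 0,"dy": 0,"dz": -1,"rx": 0,"ry": 0,"rz": 0},{"dx": 0,"dy": 0,"dz": -0.6,"rx": 0,"ry": 0,"rz": 0},{"dx": 0,"dy": 0,"dz": -0.4,"rx": 0,"ry": 0,"rz": 0},{"dx": 0,"dy": 0,"dz": 0,"rx": 0,"ry": 0,"rz": 0},{"dx": 0,"dy": 0,"dz": 0,"rx": 0,"ry": 0,"rz": 0}]}}

```text
t: 97.55
tcp_pos: [0.5974, -0.26, 0.0271]
tool_rot: [0.688, 0.726, 0.0, 0.001]
force: [0.0, 0.6, -3.7]
finger_gap: 0.483
gripper_force: 71.4
```

Emit:
{"name": "move_arm", "arguments": {"targets": [{"dx": 0,"dy": 0,"dz": -0.25,"rx": 0,"ry": 0,"rz": 0},{"dx": 0,"dy": 0,"dz": -0.17,"rx": 0,"ry": 0,"rz": 0},{"dx": 0,"dy": 0,"dz": 0,"rx": 0,"ry": 0,"rz": 0},{"dx": 0,"dy": 0,"dz": 0,"rx": 0,"ry": 0,"rz": 0},{"dx": 0,"dy": 0,"dz": 0,"rx": 0,"ry": 0,"rz": 0},{"dx": 0,"dy": 0,"dz": 0,"rx": 0,"ry": 0,"rz": 0},{"dx": 0,"dy": 0,"dz": 0,"rx": 0,"ry": 0,"rz": 0},{"dx": 0,"dy": 0,"dz": 0,"rx": 0,"ry": 0,"rz": 0},{"dx": 0,"dy": 0,"dz": 0,"rx": 0,"ry": 0,"rz": 0},{"dx": 0,"dy": 0,"dz": 0,"rx": 0,"ry": 0,"rz": 0}]}}

```text
t: 98.8
tcp_pos: [0.5969, -0.2597, 0.0159]
tool_rot: [0.688, 0.726, 0.0, 0.0]
force: [1.0, -0.4, -2.5]
finger_gap: 0.481
gripper_force: 71.3
```

Emit:
{"name": "move_arm", "arguments": {"targets": [{"dx": 0,"dy": 0,"dz": 0,"rx": 0,"ry": 0,"rz": 0},{"dx": 0,"dy": 0,"dz": 0,"rx": 0,"ry": 0,"rz": 0},{"dx": 0,"dy": 0,"dz": 0,"rx": 0,"ry": 0,"rz": 0},{"dx": 0,"dy": 0,"dz": 0.4,"rx": 0,"ry": 0,"rz": 0},{"dx": 0,"dy": 0,"dz": 1,"rx": 0,"ry": 0,"rz": 0},{"dx": 0,"dy": 0,"dz": 1,"rx": 0,"ry": 0,"rz": 0},{"dx": 0,"dy": 0,"dz": 1,"rx": 0,"ry": 0,"rz": 0},{"dx": 0,"dy": 0,"dz": 1,"rx": 0,"ry": 0,"rz": 0},{"dx": 0,"dy": 0,"dz": 0.6,"rx": 0,"ry": 0,"rz": 0},{"dx": 0,"dy": 0,"dz": 0,"rx": 0,"ry": 0,"rz": 0}], "claw": 70}}

```text
t: 100.05
tcp_pos: [0.5976, -0.2601, 0.1424]
tool_rot: [0.688, 0.726, 0.0, 0.002]
force: [-0.5, 0.4, -0.1]
finger_gap: 0.701
gripper_force: 0.0
```

Emit:
{"name": "move_arm", "arguments": {"targets": [{"dx": -0.325,"dy": 0.98,"dz": 0,"rx": 0,"ry": 0,"rz": 0},{"dx": -0.325,"dy": 0.98,"dz": 0,"rx": 0,"ry": 0,"rz": -0.19},{"dx": -0.325,"dy": 0.98,"dz": 0,"rx": 0,"ry": 0,"rz": -0.19},{"dx": -0.325,"dy": 0.98,"dz": 0,"rx": 0,"ry": 0,"rz": -0.19},{"dx": -0.325,"dy": 0.98,"dz": 0,"rx": 0,"ry": 0,"rz": 0},{"dx": -0.325,"dy": 0.98,"dz": 0,"rx": 0,"ry": 0,"rz": 0},{"dx": -0.325,"dy": 0.98,"dz": 0,"rx": 0,"ry": 0,"rz": 0},{"dx": -0.325,"dy": 0.98,"dz": 0,"rx": 0,"ry": 0,"rz": 0},{"dx": -0.325,"dy": 0.98,"dz": 0,"rx": 0,"ry": 0,"rz": 0},{"dx": -0.325,"dy": 0.98,"dz": 0,"rx": 0,"ry": 0,"rz": 0}], "claw": 90}}

```text
t: 101.3
tcp_pos: [0.515, -0.0131, 0.1409]
tool_rot: [0.788, 0.615, 0.0, 0.0]
force: [-0.4, -0.2, 0.1]
finger_gap: 0.902
gripper_force: 0.0
```

Emit:
{"name": "move_arm", "arguments": {"targets": [{"dx": -0.325,"dy": 0.98,"dz": 0,"rx": 0,"ry": 0,"rz": 0},{"dx": -0.325,"dy": 0.98,"dz": 0,"rx": 0,"ry": 0,"rz": 0},{"dx": -0.325,"dy": 0.98,"dz": 0,"rx": 0,"ry": 0,"rz": 0},{"dx": -0.325,"dy": 0.98,"dz": 0,"rx": 0,"ry": 0,"rz": 0},{"dx": -0.325,"dy": 0.98,"dz": 0,"rx": 0,"ry": 0,"rz": 0},{"dx": -0.325,"dy": 0.98,"dz": 0,"rx": 0,"ry": 0,"rz": 0},{"dx": 0,"dy": 0,"dz": 0,"rx": 0,"ry": 0,"rz": 0},{"dx": 0,"dy": 0,"dz": 0,"rx": 0,"ry": 0,"rz": 0},{"dx": 0,"dy": 0,"dz": -1,"rx": 0,"ry": 0,"rz": 0},{"dx": 0,"dy": 0,"dz": -1,"rx": 0,"ry": 0,"rz": 0}]}}

```text
t: 102.55
tcp_pos: [0.4679, 0.1315, 0.0906]
tool_rot: [0.789, 0.615, 0.001, 0.001]
force: [-0.5, -0.3, -0.6]
finger_gap: 0.903
gripper_force: 0.0
```

```bash
python3 - <<'E'
from h import *
q=sensors.sense();print(q['tcp_pos'],q['tool_rot'])
m=cams.camera_model('wrist');w=snap('wrist','w16.png')
s=snap('scene','s16.png');t=snap('top','t16.png')
u,v=map(int,px('top',[.597,-.26,.049]));print('mid',t[v-24:v+25:3,u].mean(1).astype(int),t[v,u-24:u+25:3].mean(1).astype(int))
# short under gripper
h=cv2.cvtColor(w,cv2.COLOR_RGB2HSV);u,v=px('wrist',[.4672,.1323,.07],m);print(u,v)
v=int(v);u=int(u);print(w[v,u-100:u+101:8].mean(1).astype(int));print(w[max(v-90,0):v+60:8,u].mean(1).astype(int))
E
```

```text
[0.4679214  0.13150089 0.09064975] [7.88775064e-01 6.14680876e-01 8.72790022e-04 7.46826791e-04]
mid [107 114 141 141 141 141 132 150 150 151 151 109 131 142 142 143 126] [141 141 134  88  84 149 150 150 150 150 150 150 131 141 117  81  82]
314.2144647175234 289.2249853486866
[112 112 206 210  63  65  65 140 141 139 141 141 141 141 142 147 160 163
 135  73  75  75  77 208 208 207]
[164 164  72  61  77  76  81 100 101 148 159 142 142 142 143 142 206 207
 208]
```

Emit:
{"name": "move_arm", "arguments": {"targets": [{"dx": 0,"dy": 0,"dz": -1,"rx": 0,"ry": 0,"rz": 0},{"dx": 0,"dy": 0,"dz": -0.7,"rx": 0,"ry": 0,"rz": 0},{"dx": 0,"dy": 0,"dz": -0.52,"rx": 0,"ry": 0,"rz": 0},{"dx": 0,"dy": 0,"dz": 0,"rx": 0,"ry": 0,"rz": 0},{"dx": 0,"dy": 0,"dz": 0,"rx": 0,"ry": 0,"rz": 0},{"dx": 0,"dy": 0,"dz": 0,"rx": 0,"ry": 0,"rz": 0},{"dx": 0,"dy": 0,"dz": 0,"rx": 0,"ry": 0,"rz": 0},{"dx": 0,"dy": 0,"dz": 0,"rx": 0,"ry": 0,"rz": 0},{"dx": 0,"dy": 0,"dz": 0,"rx": 0,"ry": 0,"rz": 0},{"dx": 0,"dy": 0,"dz": 0,"rx": 0,"ry": 0,"rz": 0}]}}

```text
t: 103.95
tcp_pos: [0.4668, 0.1323, 0.0353]
tool_rot: [0.788, 0.615, 0.0, 0.0]
force: [0.2, 0.7, 0.2]
finger_gap: 0.9
gripper_force: 0.0
```

Emit:
{"name": "move_arm", "arguments": {"targets": [{"dx": 0,"dy": 0,"dz": 0,"rx": 0,"ry": 0,"rz": 0},{"dx": 0,"dy": 0,"dz": 0,"rx": 0,"ry": 0,"rz": 0},{"dx": 0,"dy": 0,"dz": 0,"rx": 0,"ry": 0,"rz": 0},{"dx": 0,"dy": 0,"dz": 0,"rx": 0,"ry": 0,"rz": 0},{"dx": 0,"dy": 0,"dz": 0,"rx": 0,"ry": 0,"rz": 0},{"dx": 0,"dy": 0,"dz": 0.6,"rx": 0,"ry": 0,"rz": 0},{"dx": 0,"dy": 0,"dz": 1,"rx": 0,"ry": 0,"rz": 0},{"dx": 0,"dy": 0,"dz": 1,"rx": 0,"ry": 0,"rz": 0},{"dx": 0,"dy": 0,"dz": 1,"rx": 0,"ry": 0,"rz": 0},{"dx": 0,"dy": 0,"dz": 0,"rx": 0,"ry": 0,"rz": 0}], "claw": 0, "newtons": 70}}

```text
t: 105.2
tcp_pos: [0.4679, 0.1324, 0.1271]
tool_rot: [0.788, 0.615, 0.002, 0.001]
force: [-0.5, 0.3, -1.5]
finger_gap: 0.529
gripper_force: 71.9
```

Emit:
{"name": "move_arm", "arguments": {"targets": [{"dx": 0.385,"dy": -0.945,"dz": 0,"rx": 0,"ry": 0,"rz": 0},{"dx": 0.385,"dy": -0.945,"dz": 0,"rx": 0,"ry": 0,"rz": 0.19},{"dx": 0.385,"dy": -0.945,"dz": 0,"rx": 0,"ry": 0,"rz": 0.19},{"dx": 0.385,"dy": -0.945,"dz": 0,"rx": 0,"ry": 0,"rz": 0.19},{"dx": 0.385,"dy": -0.945,"dz": 0,"rx": 0,"ry": 0,"rz": 0},{"dx": 0.385,"dy": -0.945,"dz": 0,"rx": 0,"ry": 0,"rz": 0},{"dx": 0.385,"dy": -0.945,"dz": 0,"rx": 0,"ry": 0,"rz": 0},{"dx": 0.385,"dy": -0.945,"dz": 0,"rx": 0,"ry": 0,"rz": 0},{"dx": 0.385,"dy": -0.945,"dz": 0,"rx": 0,"ry": 0,"rz": 0},{"dx": 0.385,"dy": -0.945,"dz": 0,"rx": 0,"ry": 0,"rz": 0}]}}

```text
t: 106.45
tcp_pos: [0.563, -0.1049, 0.1245]
tool_rot: [0.688, 0.726, -0.0, -0.001]
force: [0.4, -0.8, -1.0]
finger_gap: 0.528
gripper_force: 71.9
```

Emit:
{"name": "move_arm", "arguments": {"targets": [{"dx": 0.385,"dy": -0.945,"dz": 0,"rx": 0,"ry": 0,"rz": 0},{"dx": 0.385,"dy": -0.945,"dz": 0,"rx": 0,"ry": 0,"rz": 0},{"dx": 0.385,"dy": -0.945,"dz": 0,"rx": 0,"ry": 0,"rz": 0},{"dx": 0,"dy": 0,"dz": 0,"rx": 0,"ry": 0,"rz": 0},{"dx": 0,"dy": 0,"dz": -1,"rx": 0,"ry": 0,"rz": 0},{"dx": 0,"dy": 0,"dz": -1,"rx": 0,"ry": 0,"rz": 0},{"dx": 0,"dy": 0,"dz": -1,"rx": 0,"ry": 0,"rz": 0},{"dx": 0,"dy": 0,"dz": -0.6,"rx": 0,"ry": 0,"rz": 0},{"dx": 0,"dy": 0,"dz": -0.4,"rx": 0,"ry": 0,"rz": 0},{"dx": 0,"dy": 0,"dz": 0,"rx": 0,"ry": 0,"rz": 0}]}}

```text
t: 107.7
tcp_pos: [0.5917, -0.1745, 0.0249]
tool_rot: [0.688, 0.726, -0.0, -0.001]
force: [-0.1, 0.0, -1.8]
finger_gap: 0.53
gripper_force: 71.9
```

Emit:
{"name": "move_arm", "arguments": {"targets": [{"dx": 0,"dy": 0,"dz": -0.25,"rx": 0,"ry": 0,"rz": 0},{"dx": 0,"dy": 0,"dz": -0.13,"rx": 0,"ry": 0,"rz": 0},{"dx": 0,"dy": 0,"dz": 0,"rx": 0,"ry": 0,"rz": 0},{"dx": 0,"dy": 0,"dz": 0,"rx": 0,"ry": 0,"rz": 0},{"dx": 0,"dy": 0,"dz": 0,"rx": 0,"ry": 0,"rz": 0},{"dx": 0,"dy": 0,"dz": 0,"rx": 0,"ry": 0,"rz": 0},{"dx": 0,"dy": 0,"dz": 0,"rx": 0,"ry": 0,"rz": 0},{"dx": 0,"dy": 0,"dz": 0,"rx": 0,"ry": 0,"rz": 0},{"dx": 0,"dy": 0,"dz": 0,"rx": 0,"ry": 0,"rz": 0},{"dx": 0,"dy": 0,"dz": 0,"rx": 0,"ry": 0,"rz": 0}]}}

```text
t: 108.95
tcp_pos: [0.5919, -0.1748, 0.0158]
tool_rot: [0.688, 0.725, 0.0, -0.0]
force: [-0.4, 0.7, -1.5]
finger_gap: 0.529
gripper_force: 71.9
```

Emit:
{"name": "move_arm", "arguments": {"targets": [{"dx": 0,"dy": 0,"dz": 0,"rx": 0,"ry": 0,"rz": 0},{"dx": 0,"dy": 0,"dz": 0,"rx": 0,"ry": 0,"rz": 0},{"dx": 0,"dy": 0,"dz": 0,"rx": 0,"ry": 0,"rz": 0},{"dx": 0,"dy": 0,"dz": 0.4,"rx": 0,"ry": 0,"rz": 0},{"dx": 0,"dy": 0,"dz": 1,"rx": 0,"ry": 0,"rz": 0},{"dx": 0,"dy": 0,"dz": 1,"rx": 0,"ry": 0,"rz": 0},{"dx": 0,"dy": 0,"dz": 1,"rx": 0,"ry": 0,"rz": 0},{"dx": 0,"dy": 0,"dz": 1,"rx": 0,"ry": 0,"rz": 0},{"dx": 0,"dy": 0,"dz": 1,"rx": 0,"ry": 0,"rz": 0},{"dx": 0,"dy": 0,"dz": 0,"rx": 0,"ry": 0,"rz": 0}], "claw": 75}}

```text
t: 110.2
tcp_pos: [0.5935, -0.1755, 0.1536]
tool_rot: [0.688, 0.726, 0.001, 0.003]
force: [-0.5, 0.0, -0.2]
finger_gap: 0.751
gripper_force: 0.0
```

Emit:
{"name": "move_arm", "arguments": {"targets": [{"dx": -1,"dy": 0.8,"dz": 0.5,"rx": 0,"ry": 0,"rz": 0},{"dx": -1,"dy": 0.8,"dz": 0.5,"rx": 0,"ry": 0,"rz": 0},{"dx": -1,"dy": 0.8,"dz": 0.5,"rx": 0,"ry": 0,"rz": 0},{"dx": -1,"dy": 0.8,"dz": 0.5,"rx": 0,"ry": 0,"rz": 0},{"dx": -1,"dy": 0.8,"dz": 0,"rx": 0,"ry": 0,"rz": 0},{"dx": -1,"dy": 0.8,"dz": 0,"rx": 0,"ry": 0,"rz": 0},{"dx": 0,"dy": 0.8,"dz": 0,"rx": 0,"ry": 0,"rz": 0},{"dx": 0,"dy": 0,"dz": 0,"rx": 0,"ry": 0,"rz": 0},{"dx": 0,"dy": 0,"dz": 0,"rx": 0,"ry": 0,"rz": 0},{"dx": 0,"dy": 0,"dz": 0,"rx": 0,"ry": 0,"rz": 0}]}}

```text
t: 111.45
tcp_pos: [0.4423, -0.0355, 0.2006]
tool_rot: [0.688, 0.725, -0.0, 0.0]
force: [-0.1, -0.4, 0.1]
finger_gap: 0.751
gripper_force: 0.0
```

```bash
python3 - <<'E'
from h import *
t=snap('top','t17.png');h=cv2.cvtColor(t,cv2.COLOR_RGB2HSV)
print(sensors.sense()['tcp_pos'])
S=h[:,:,1].astype(int);V=h[:,:,2].astype(int)
d=t[:,:,0].astype(int)-t[:,:,2]   # stone is warmer than tray floor
k=np.zeros((480,640),np.uint8);k[180:256,338:466]=((d>17)&(d<45)&(V>145)&(S<60))[180:256,338:466]*255
k=cv2.morphologyEx(k,cv2.MORPH_OPEN,np.ones((3,3),np.uint8))
for c in cv2.findContours(k,0,1)[0]:
    if cv2.contourArea(c)>60:
        w=np.array([pl('top',*p[0],.049)[:2] for p in c],np.float32)*1000;print(np.round(cv2.minAreaRect(w)[0]),np.round(cv2.minAreaRect(w)[1]),round(cv2.minAreaRect(w)[2]))
a=cv2.imread('pics/top0.png')
m=((h[:,:,2]<60)*255).astype(np.uint8);k=np.zeros_like(m);k[175:285,218:335]=m[175:285,218:335]
for c in cv2.findContours(k,0,1)[0]:
    if cv2.contourArea(c)>60: r=cv2.minAreaRect(c);print('pad',np.round(r[0],1),np.round(r[1]),np.round(pl('top',*r[0],.026),4))
E
```

```text
[ 0.44230363 -0.03547313  0.20063962]
[ 594. -259.] [38. 61.] 1
[ 592. -177.] [38. 35.] 1
[ 598. -352.] [82. 38.] 1
pad [265.9 259.5] [14. 29.] [0.4641 0.1305 0.026 ]
pad [304.7 238. ] [30. 14.] [0.5294 0.0195 0.026 ]
pad [244.2 221.3] [30. 14.] [0.574  0.1971 0.026 ]
pad [282.7 200.1] [13. 28.] [0.6394 0.0866 0.026 ]
```

All three blocks are in the tray at the intended spots and the pads are back at the detent positions.

```bash
python3 -c "
from station import order
print(order.sign_off())"
```

```text
the job is handed in; nothing more can be done
None
```

I handed the job in: all three blocks were tested from longest to shortest and now stand in the tray, the table rests at a detent, and the arm is clear; the sign-off returned no verdict.

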